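# Knock the display shelf's wedge home

### The job

The little display shelf on the counter is still loose: stand the dark wooden wedge in the slot of its tenon, thin end down and straight face towards the upright, and let go of it there. Then tap it down with the wooden pestle, firmly but without splitting it, until it stops moving and has drawn the shelf's joint fully tight. Stand the pestle back upright on the counter, and leave the jar, the bottle and the gift box alone.

Things in the scene. Friction and masses are not known exactly. Their poses are not given: they have to be found in the camera images.
- stand: Fixed wooden display stand; uprights 124 mm high, 110 mm wide, 22 mm thick. Origin: on the counter, middle of the front upright's outer face. x points into the stand, along its shelf to the rear upright; y across; z up. A tenon of the loose shelf sticks out of that face to -x. Two jars on the shelf (tops 178 mm high) begin 98 mm behind the origin.
- plate_mid (a point): On the outer face of the front upright (x = 0 of the stand), 105 mm up, behind the slot: middle of the back of a steel bearing plate, 34 mm wide, 38 to 122 mm high. The plate stands 1 to 4.2 mm proud of the upright (to -x); this differs from start to start and is not measured, so the wedge's final depth differs by up to 19 mm.
- shelf: The loose light-wood shelf board with its slotted tenon; slides only along the stand's x, axes as the stand's; origin at counter height, near the stand's. At first 2 to 4.5 mm short of fully tight. The wedge draws it to -x, 1 mm per 6 mm driven, against a steady drag (6 to 14 N of push on the wedge); when tight it stops dead and the push rises steeply (some 10 N per mm): go slowly, stop by feel.
- slot (a point): Middle of the slot's mouth on the tenon's top, 117.5 mm up; moves with the shelf; axes as the stand's. Tenon 25 mm thick, 54 mm wide. Slot 34 mm across (y), open below, between bearing plate and end bar. The bar's inner face is 10 mm to -x from here, sloping 1 in 6 like the wedge (slot wider above). Uprights rise 6.5 mm over it.
- wedge: Loose dark wooden wedge, 60 g, 115 mm tall, 28 mm wide (y), standing thin end down. Origin: centre of its 9 mm thick tip. Straight face at x = +4.5 mm (in the slot it faces the plate, axes as the stand's); tapered face from x = -4.5 mm at the tip to -21.2 mm at 100 mm, then a straight head. Seating it takes taps or pushes of 15 to 25 N; over 45 N splits it.
- wedge_top (a point): Middle of the wedge's flat struck head, 25.7 by 28 mm, 115 mm above the tip. With the wedge set by hand into the slot it is about 150 to 190 mm above the counter; when home, 12 mm or more above the upright's top.
- rack: Fixed blue block, 64 by 72 by 50 mm, origin at the centre of its underside; the wedge stands in its pocket (18 by 32 mm, floor 10 mm up, 75 mm of the wedge showing) with the same axes as the block.
- pestle: Loose wooden pestle, 250 g, 138 mm tall, standing upright. Origin: centre of its flat foot, 40 mm across. Thick foot (44 mm) up to 40 mm, then a round handle 25 mm thick from 58 to 120 mm height, widening to a 30 mm knob at 130 mm.
- jar: Bystander: loose amber jar with yellow lid, 64 mm across, 90 mm tall, origin under its centre.
- saffron: Bystander: loose small amber bottle with black cap, 40 mm across, 100 mm tall, origin under its centre.
- giftbox: Bystander: loose black box, 70 by 110 by 50 mm, origin under its centre.
Not all that is in view belongs to the job. There is more than one size of the wedge; the job needs the middle-sized.

How it is judged:
By the outcome, as a careful person would: the job done as asked, in the order asked, and still so for the second after the job is handed in, with the robot touching nothing.
It also fails if it takes over 72 s, if anything falls off the work surface, if the arm or the gripper's body presses on something with over 40 N, if the wrist force passes 120 N, or if a joint passes its speed limit or range.

### The arm

A 6-joint arm with a two-finger parallel gripper is mounted at the origin on the work surface. World frame = base frame: x ahead of the robot, y to its left, z up, the work surface at z = 0. Lengths are in m, angles in rad, forces in N, time in s.
With the tool pointing down it reaches from about 0.35 to 0.95 m from the base axis. Payload 17.4 kg.
Tool frame: the origin (TCP) lies midway between the tips of the shut fingers; the grasp point (between the pads) lies 19 mm behind it; z points along the fingers, y is the direction in which the jaws open and shut (so a half turn about z gives the same grasp; the last joint's range is limited). The gripper opens to 93 mm and grips with 3 to 60 N. Pads are 15 mm wide; open, the fingers measure 128 mm over their backs; the gripper's body (75 mm by 188 mm) begins 65 mm behind the grasp point.
Start: joints at [-1.246, 0.116, 1.442, -0, 1.584, -0.038], TCP at [0.24, -0.631, 0.219] pointing down, gripper open.
Joint ranges: [-2.83, 2.83], [-0.83, 2.19], [0.07, 2.5], [-1.14, 4.28], [0.01, 3], [-2.97, 2.97]. Speed limits (rad/s): [1.89, 1.89, 2.22, 3.14, 3.14, 3.14].

### API

Orientations are given as a unit quaternion [x, y, z, w].
In Python, from plant import * gives the robot as it stands.
- The arm moves only by the tool send_rows, never from a script. Its argument "deltas" is one flat list of numbers, 6 for each row, row after row: the shift along the tool's x, y, z in mm, then the turn, a rotation vector about the tool's x, y, z in degrees. In form: [x, y, z, ax, ay, az, x, y, z, ax, ay, az, ...]. A call has 1 to 10 rows; each row shifts and turns the commanded pose from where the row before left it, along the tool's axes as they then stand; what a row does not reach is not made up. A row lasts 1/8 s, in which the tool goes at most 62.5 mm and 10.7 degrees, less where a joint would pass 70% of its speed; a pose out of reach is approached as far as the arm can. A call is refused whole if a number of a shift passes 62.5 or a number of a turn 10.7, either way. A call with a gripper value outside its range is refused whole. "jaw" is the gripper command: -1 is shut, 1 is fully open, values between are in proportion, set as the call begins (left out, the last holds). The fingers move at their own pace and stop on an object; "force" is the grip in N (left out, the last holds). Time passes only in rows, so rows that do not move let the fingers close. It gives the time, the measured TCP pose, the force and the opening at its end, in the units of the state.
- observe(): the state, without advancing time (a new reading comes with each control period).
- get_image(name): name is "scene" or "top"; returns (picture, depth): 420x560x3 uint8, blue, green, red; 420x560 float32, m along the optical axis (not along the pixel's ray), 0 where there is no reading.
- camera_model(name): a dict with "mtx" (3x3 intrinsics, pixels), "world_from_camera" (4x4, takes a point from camera to world coordinates). Camera axes: x right, y up, looking along -z (the intrinsics and any distortion apply to the point x, -y, -z); pixel columns grow to the right and rows downward; lengths in m; the calibration is good to about 2 mm. A picture is of the moment at which its call begins. camera_model takes no time and is no camera call.
- job_done(): hands the job in, once; it reports no verdict.
Trained networks look in the newest picture that a camera, given by its name, has taken for a name from the list of things; names that differ only in an ending like _2 or _b are one class to them, and where a whole thing is asked for, a point or a joint stands for the part that bears it (a point fixed in the world has none). Each returns a list of dicts, best first, with "p" (0 to 1); they miss things now and then, are a little off and sometimes report something else, mostly with a low value. They report only what shows in the picture. A call takes as long as a camera call. They do not tell look-alikes from the thing itself.
- find_in(camera, query): "point" ([row, column] in pixels, amid what is visible of it).
- spot_point(camera, query): "point" ([row, column] in pixels: a listed point, or the origin of a listed thing).
The state is a dict: "time_s": time; "q": joint angles; "joint_vel": joint speeds; "tau": joint torques, N m; "tcp_pos": TCP position; "ee_rot": TCP orientation; "contact_force": force on the tool from outside, world axes, zero at the start; "moment": the same for the moment, N m; "gripper_width": finger opening in m.
Only numpy, scipy, OpenCV 4.12 (cv2) and the standard library are available. Lean on these libraries where they do the work, as an engineer would, in place of code of your own. Each camera call takes 0.05 s, during which the arm holds its last target.

## Working session

There is one attempt and no reset: what is moved stays moved. The work goes in short steps, Python scripts to look and compute and a tool call to move; the robot and the scene stay as the last step left them, time stands still between calls to the robot, and variables do not carry over. Pictures are saved under pics/ and viewed, and the job is handed in when it is done.

Besides the shell and the picture viewer there is one more tool, called after "Request:" as name(argument=value, ...) on one line, values as JSON. send_rows: Moves the arm, as the interface text tells. Its arguments: {"type":"object","properties":{"deltas":{"type":"array","items":{"type":"number"}},"jaw":{"type":"number"},"force":{"type":"number"}},"required":["deltas"]}

```bash
ls; mkdir -p pics; cat > h.py <<'E'
from plant import *
import numpy as np, cv2
from scipy.spatial.transform import Rotation as R
def px2w(cam,r,c,d):
    m=camera_model(cam);K=np.array(m["mtx"]);T=np.array(m["world_from_camera"])
    x=(c-K[0,2])/K[0,0]*d;y=(r-K[1,2])/K[1,1]*d
    return (T@np.array([x,-y,-d,1]))[:3]
def cloud(cam,D):
    m=camera_model(cam);K=np.array(m["mtx"]);T=np.array(m["world_from_camera"])
    r,c=np.mgrid[:D.shape[0],:D.shape[1]]
    P=np.stack([(c-K[0,2])/K[0,0]*D,-(r-K[1,2])/K[1,1]*D,-D],-1)
    return P@T[:3,:3].T+T[:3,3]
def w2px(cam,p):
    m=camera_model(cam);K=np.array(m["mtx"]);T=np.linalg.inv(np.array(m["world_from_camera"]))
    q=T@np.append(p,1);return (K[1,2]+K[1,1]*(-q[1])/(-q[2]),K[0,2]+K[0,0]*q[0]/(-q[2]))
E
python3 - <<'E'
from h import *
for n in ["scene","top"]:
    I,D=get_image(n);cv2.imwrite(f"pics/{n}0.png",I);np.save(f"{n}0.npy",D)
    m=camera_model(n);print(n,{k:np.round(v,3).tolist() if not isinstance(v,str) else v for k,v in m.items()})
print(observe())
E
```

```text
pics
scene {'mtx': [[397.576, 0.0, 274.1], [0.0, 397.576, 207.26], [0.0, 0.0, 1.0]], 'world_from_camera': [[-0.684, -0.564, 0.462, 0.943], [0.729, -0.538, 0.422, 0.349], [0.011, 0.626, 0.78, 0.769], [0.0, 0.0, 0.0, 1.0]]}
top {'mtx': [[420.957, 0.0, 285.742], [0.0, 420.957, 207.913], [0.0, 0.0, 1.0]], 'world_from_camera': [[0.006, 0.986, -0.166, 0.428], [-1.0, 0.01, 0.022, 0.008], [0.024, 0.166, 0.986, 0.984], [0.0, 0.0, 0.0, 1.0]]}
{'time_s': 0.1, 'q': array([-1.24576785e+00,  1.16451882e-01,  1.44219506e+00,  2.76731851e-05,
        1.58399992e+00, -3.78088591e-02]), 'joint_vel': array([-0.00083295, -0.00275657,  0.00011581,  0.00064892, -0.00252714,
       -0.00252326]), 'tau': array([ 3.92631526e-03, -7.22892523e+01, -6.23864007e+01,  7.82425865e-02,
        2.27694993e-02, -1.09845366e-04]), 'tcp_pos': array([ 0.23951253, -0.63088354,  0.21797177]), 'ee_rot': array([ 9.83588551e-01,  1.80425287e-01, -6.17446518e-05, -5.23660265e-04]), 'contact_force': array([ 0.07360684, -0.67277451,  0.41600391]), 'moment': array([0.04539691, 0.05828497, 0.0171156 ]), 'gripper_width': 0.09299894225873148}
```

View pics/scene0.png

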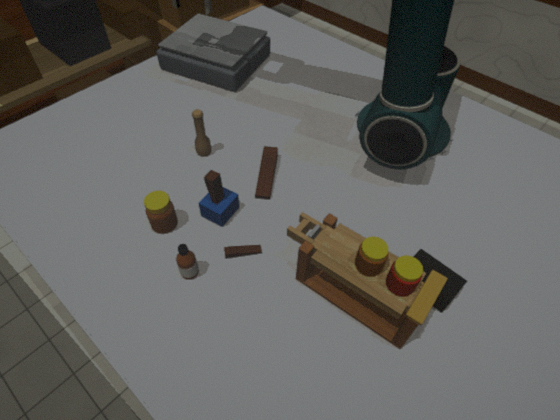

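View pics/top0.png

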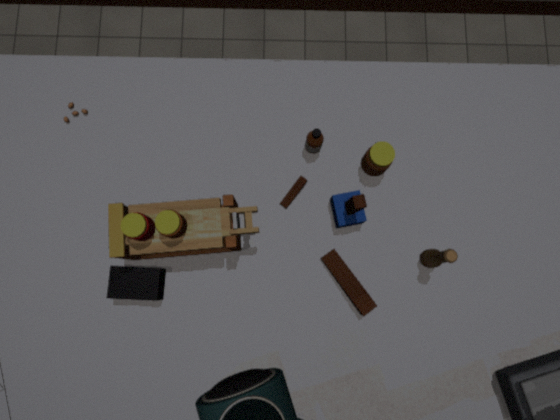

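```bash
python3 - <<'E'
from h import *
for cam in ["scene","top"]:
    D=np.load(cam+"0.npy")
    for q in ["wedge_top","slot","plate_mid","rack","pestle","wedge","stand"]:
        f=spot_point if q!="rack" else find_in
        for o in f(cam,q)[:4]:
            r,c=o["point"];d=D[int(round(r)),int(round(c))]
            print(cam,q,round(o["p"],2),np.round([r,c],1),np.round(px2w(cam,r,c,d),3))
E
```

```text
scene wedge_top 0.63 [175.8 211.2] [ 0.592 -0.161  0.124]
scene wedge_top 0.63 [150.9 267.1] [ 0.381 -0.193  0.035]
scene wedge_top 0.63 [252.2 224.5] [ 0.66  -0.059 -0.   ]
scene slot 0.81 [225.6 305.8] [0.545 0.074 0.113]
scene plate_mid 0.59 [235.9 311.1] [0.562 0.102 0.122]
scene rack 0.61 [205.7 218.4] [ 0.604 -0.135  0.052]
scene pestle 0.58 [154.1 206.3] [ 0.486 -0.323  0.01 ]
scene wedge 0.76 [200.4 261.8] [ 0.493 -0.104  0.   ]
scene wedge 0.68 [211.4 220.1] [ 0.611 -0.122  0.049]
scene wedge 0.64 [249.6 261. ] [0.602 0.    0.008]
scene stand 0.8 [260.3 308.3] [0.594 0.124 0.093]
top wedge_top 0.85 [178.3 306.6] [ 0.666 -0.063  0.001]
top wedge_top 0.77 [311.3 370.9] [ 0.356 -0.21   0.001]
top wedge_top 0.54 [199.5 358.2] [ 0.592 -0.162  0.124]
top wedge_top 0.18 [146.3 311.4] [ 0.729 -0.071  0.055]
top slot 0.68 [227.3 238.1] [0.536 0.09  0.086]
top slot 0.64 [219.3 240.5] [0.565 0.093 0.001]
top plate_mid 0.87 [220.8 236.4] [0.545 0.09  0.124]
top plate_mid 0.52 [211.3 342.8] [ 0.579 -0.141  0.05 ]
top rack 0.63 [212.3 340.8] [ 0.576 -0.137  0.051]
top pestle 0.58 [258. 425.] [ 0.476 -0.327  0.04 ]
top wedge 0.59 [256.7 328.1] [ 0.479 -0.112  0.014]
top wedge 0.59 [207.2 284.1] [ 0.595 -0.01   0.002]
top stand 0.83 [227.2 238.2] [0.536 0.09  0.086]
```

Three wedge candidates: the small one lying at scene (251,242), the long one lying at (172,267), and the one standing in the blue rack at (187,215). The rack one has its top at 124 mm (10 + 115), which matches. I'll confirm it in a crop and fit poses from the clouds.

```bash
python3 - <<'E'
from h import *
I=cv2.imread("pics/scene0.png");
a=cv2.resize(I[130:290,130:350],None,fx=3.4,fy=3.4,interpolation=cv2.INTER_CUBIC)
cv2.imwrite("pics/cropS.png",cv2.convertScaleAbs(a,alpha=1.6))
I=cv2.imread("pics/top0.png");
a=cv2.resize(I[170:280,210:400],None,fx=4.2,fy=4.2,interpolation=cv2.INTER_CUBIC)
cv2.imwrite("pics/cropT.png",cv2.convertScaleAbs(a,alpha=1.8))
C=[cloud(c,np.load(c+"0.npy")).reshape(-1,3) for c in ["scene","top"]]
def rect(P):
    r=cv2.minAreaRect((P[:,:2]*1000).astype(np.float32));return np.round(r[0],1),np.round(r[1],1),round(r[2],1),len(P)
for n,P in zip(["scene","top"],C):
    print(n)
    def sel(x0,x1,y0,y1,z0,z1):
        return P[(P[:,0]>x0)&(P[:,0]<x1)&(P[:,1]>y0)&(P[:,1]<y1)&(P[:,2]>z0)&(P[:,2]<z1)]
    print("table",np.median(sel(.3,.7,-.05,0.03,-.02,.02)[:,2]))
    w=sel(.54,.64,-.21,-.1,.117,.135);print("wtop",rect(w),np.median(w[:,2]))
    w=sel(.5,.66,-.21,-.06,.044,.056);print("rack",rect(w),np.median(w[:,2]))
    w=sel(.4,.56,-.42,-.26,.128,.15);print("pestle top",rect(w),np.median(w[:,2]),w.mean(0))
    w=sel(.4,.56,-.42,-.26,.06,.115);print("pestle handle",rect(w))
    w=sel(.4,.56,-.42,-.26,.012,.04);print("pestle foot",rect(w))
    w=sel(.46,.62,.05,.18,.1205,.13);print("upright",rect(w),np.median(w[:,2]))
    w=sel(.44,.64,.03,.095,.108,.1205);print("tenon",rect(w),np.median(w[:,2]))
    w=sel(.44,.65,.1,.4,.108,.1205);print("shelf",rect(w),np.median(w[:,2]))
E
```

```text
scene
table -0.00013489976723868313
wtop (array([ 591.4, -160.3]), array([29.3, 25.1]), 11.1, 143) 0.12418092376441636
rack (array([ 587.8, -152.9]), array([74.2, 67.6]), 11.8, 524) 0.04954459445352277
pestle top (array([ 480.1, -342.6]), array([25.5, 27.1]), 2.6, 86) 0.13524207020359352 [ 0.48111889 -0.33962429  0.13462182]
pestle handle (array([ 482. , -336.6]), array([16.3, 24.8]), 60.3, 163)
pestle foot (array([ 483. , -332.4]), array([25.3, 43.2]), 63.8, 133)
upright (array([546.9, 105.9]), array([111.2,  26. ]), 5.3, 284) 0.12333898241351426
tenon (array([547.1,  73.1]), array([60.7, 48.2]), 6.1, 375) 0.11647019260051694
shelf (array([536.4, 221.4]), array([109.5, 248.4]), 5.6, 3623) 0.11576224306154637
top
table 0.0007070893045286186
wtop (array([ 589.8, -163. ]), array([27.8, 26.3]), 11.1, 176) 0.1252899546326539
rack (array([ 588.8, -154.5]), array([72.6, 64.6]), 11.5, 653) 0.050803780694861245
pestle top (array([ 478. , -343.1]), array([24.5, 28.5]), 89.9, 163) 0.13749353239100004 [ 0.47733213 -0.34257468  0.1369586 ]
pestle handle (array([ 477. , -338.3]), array([24.4, 11.7]), 7.5, 113)
pestle foot (array([ 474. , -334.2]), array([43.2, 21.3]), 18.9, 91)
upright (array([549.6, 105.7]), array([ 95.8, 111.2]), 47.9, 326) 0.12360856950001359
tenon (array([536.8,  71. ]), array([81.1, 48.5]), 6.1, 366) 0.1173471461501766
shelf (array([534.9, 217.8]), array([107.5, 246.5]), 5.5, 3638) 0.11625773671553352
```

View pics/cropS.png

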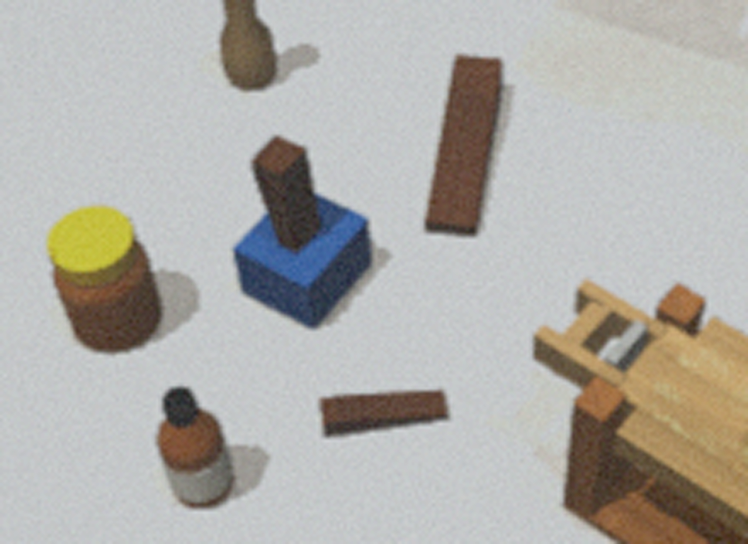

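View pics/cropT.png

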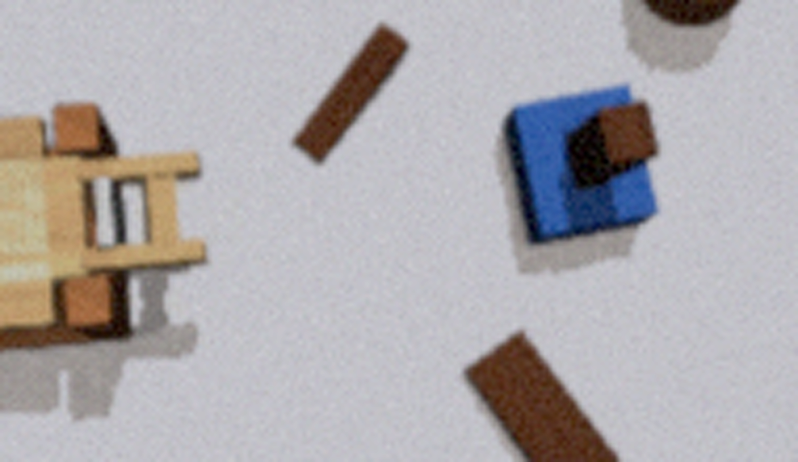

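The crop agrees: the middle-sized wedge stands in the rack at crop (280,190), between the long one and the short one in size. Its head is offset towards -y world, so its straight face looks towards +y, as the stand's x does. Next I'll fit the slot in the stand frame.

```bash
python3 - <<'E'
from h import *
th=np.radians(95.5); xs=np.array([np.cos(th),np.sin(th)]); ys=np.array([-xs[1],xs[0]])
o=np.array([.548,.095])
for n in ["scene","top"]:
    P=cloud(n,np.load(n+"0.npy")).reshape(-1,3); I=cv2.imread(f"pics/{n}0.png").reshape(-1,3)
    q=P[:,:2]-o; s=np.stack([q@xs,q@ys,P[:,2]],1)*1000
    m=(abs(s[:,0]+10)<75)&(abs(s[:,1])<70)&(s[:,2]>20)&(s[:,2]<140)
    s=s[m];I=I[m]
    def rng(a,k):return np.round(np.percentile(a[:,k],[1,3,50,97,99]),1) if len(a) else None
    up=s[(s[:,2]>121)&(abs(s[:,1])>29)&(abs(s[:,0]-11)<22)]
    for sg in (1,-1):
        u=up[np.sign(up[:,1])==sg];print(n,"up",sg,len(u),"x",rng(u,0),"y",rng(u,1),"z",rng(u,2)[2])
    t=s[(s[:,2]>113)&(s[:,2]<121)&(s[:,0]<-4)]
    print("ten",len(t),"x",rng(t,0),"y",rng(t,1),"z",rng(t,2)[2])
    t2=s[(s[:,2]>113)&(s[:,2]<121)&(abs(s[:,1])<12)]
    print("bar mid: x sorted",np.round(np.sort(t2[:,0]),0)[::3])
    # tenon arms y
    a=s[(s[:,2]>113)&(s[:,2]<121)&(s[:,0]<-4)&(s[:,0]>-16)];print("arms y",np.round(np.sort(a[:,1]),0)[::3])
    # ortho raster
    R_=np.zeros((600,600,3),np.uint8)
    order=np.argsort(s[:,2])
    for (x,y,z),c in zip(s[order],I[order]):
        cv2.rectangle(R_,(int(300+(x+10)*4)-4,int(300-y*4)-4),(int(300+(x+10)*4)+4,int(300-y*4)+4),tuple(int(min(255,v*1.7)) for v in c),-1)
    cv2.imwrite(f"pics/ortho_{n}.png",R_)
    R2=s[(abs(s[:,1])<15)&(s[:,0]<8)&(s[:,0]>-25)&(s[:,2]>40)&(s[:,2]<126)]
    print("inslot", np.round(R2[np.argsort(R2[:,0])][::4],0).astype(int).tolist()[:60])
E
```

```text
scene up 1 103 x [ 2.5  3.  13.3 23.4 23.5] y [31.1 31.6 41.7 53.8 54.5] z 123.7
scene up -1 121 x [ 2.6  3.3 13.4 23.4 23.7] y [-54.7 -54.1 -43.7 -32.1 -31.2] z 123.6
ten 302 x [-45.5 -44.1 -25.2  -6.1  -4.9] y [-26.9 -26.1  -1.3  26.9  27.8] z 116.7
bar mid: x sorted [-33. -33. -32. -31. -31. -30. -29. -28. -28. -28. -27. -26. -25. -24.
 -24. -23. -22. -22. -21. -20. -20. -19. -19. -18.  -1.   1.   4.   6.
   6.   6.   6.   7.  13.  14.  14.  15.  15.  16.  17.  17.  18.  18.
  18.  19.  20.  21.  21.  22.  22.  23.  24.  25.  25.  25.  26.  27.
  28.  29.  29.  29.  30.  31.  31.  31.  32.  33.  33.  34.  34.  36.
  36.  37.  37.  37.  38.  39.  39.  40.  41.  41.  42.  42.  43.  43.
  44.  45.  45.  46.  46.  47.  48.  48.  49.  49.  50.  50.  51.  51.
  52.  53.  53.  54.  55.  55.  56.  56.  57.  57.  57.  59.  59.  60.
  60.  61.  61.  62.  63.  63.  64.  64.  65.]
arms y [-27. -26. -26. -24. -23. -22. -22. -19. -19. -17. -16.  17.  18.  19.
  20.  20.  22.  23.  24.  25.  28.]
inslot [[-25, 5, 115], [-24, 14, 116], [-23, -9, 118], [-22, 8, 117], [-22, 4, 115], [-21, 9, 118], 
[... 1422 characters left out ...]
.  59.  59.  59.  60.  61.  61.  62.  62.
  63.  63.  64.  65.]
arms y [-27. -26. -24. -23. -22. -21. -20. -18. -17.  17.  18.  20.  20.  22.
  24.  25.  26.  26.]
inslot [[-25, -15, 116], [-24, -8, 117], [-24, -2, 117], [-23, 11, 120], [-23, -15, 116], [-22, -4, 119], [-22, 2, 119], [-21, 10, 116], [-20, -12, 110], [-19, -4, 107], [-18, 3, 97], [-4, 2, 82], [-4, -9, 95], [-4, -15, 40], [-4, 9, 85], [-4, -3, 75], [-4, -10, 44], [-4, 11, 86], [-4, 8, 57], [-4, 15, 111], [-4, 4, 124], [-3, -7, 43], [-3, 7, 121], [-2, -11, 122], [-2, -1, 122], [-1, 5, 122], [-1, 14, 122], [0, -7, 124], [1, -1, 121], [1, 11, 123], [2, -14, 121], [2, -3, 123], [3, 5, 122], [4, 13, 122], [4, -5, 125], [8, -4, 87]]
```

Request:
send_rows(deltas=[0,0,0,0,0,-10,0,0,0,0,0,-10,0,0,0,0,0,-10,0,0,0,0,0,-10,0,0,0,0,0,-10,0,0,0,0,0,-10,0,0,0,0,0,-10,0,0,0,0,0,-10.5,32,36,0,0,0,0,32,36,0,0,0,0], jaw=0.1, force=20)

```text
time_s: 2.05
tcp_pos: [0.298, -0.5534, 0.2185]
ee_rot: [0.635, 0.773, 0.0, -0.0]
contact_force: [0.2, -0.1, 0.1]
gripper_width: 0.051
```

Request:
send_rows(deltas=[32,36,0,0,0,0,32,36,0,0,0,0,32,36,0,0,0,0,32,36,0,0,0,0,32,36,0,0,0,0,32,36,0,0,0,0,32,36,0,0,0,0,32,36,0,0,0,0,32,36,0,0,0,0,0,0,0,0,0,0])

```text
time_s: 3.3
tcp_pos: [0.5603, -0.2061, 0.2185]
ee_rot: [0.633, 0.774, 0.0, -0.0]
contact_force: [0.2, 0.5, -0.0]
gripper_width: 0.0511
```

```bash
cat > go.py <<'E'
import sys
from h import *
# go.py x y z(mm) yawx(deg): delta in current tool frame to target (tool down, tool x at yaw)
s=observe();x,y,z,yaw=map(float,sys.argv[1:5])
Rc=R.from_quat(s["ee_rot"])
Rt=R.from_matrix(np.column_stack([[np.cos(np.radians(yaw)),np.sin(np.radians(yaw)),0],[np.sin(np.radians(yaw)),-np.cos(np.radians(yaw)),0],[0,0,-1]]))
d=np.array([x,y,z])-s["tcp_pos"]*1000
print("t",round(s["time_s"],2),"tcp",np.round(s["tcp_pos"]*1000,1),"F",np.round(s["contact_force"],1),"w",round(s["gripper_width"]*1000,1))
print("delta cur tool",np.round(Rc.inv().apply(d),1),"delta tgt tool",np.round(Rt.inv().apply(d),1),"rot",np.round(np.degrees((Rc.inv()*Rt).as_rotvec()),2))
E
python3 go.py 590.6 -161.6 95 101.3
```

```text
t 3.3 tcp [ 560.3 -206.1  218.5] F [ 0.2  0.5 -0. ] w 51.1
delta cur tool [ 37.5  38.6 123.5] delta tgt tool [ 37.7  38.5 123.5] rot [ 0.   -0.02  0.17]
```

Request:
send_rows(deltas=[12.5,12.5,0,0,0,0,12.5,13,0,0,0,0,12.5,13,0,0,0,0,0,0,30,0,0,0,0,0,30,0,0,0,0,0,30,0,0,0,0,0,20,0,0,0,0,0,13.5,0,0,0,0,0,0,0,0,0])

```text
time_s: 4.42
tcp_pos: [0.5893, -0.164, 0.0946]
ee_rot: [0.634, 0.773, -0.0, -0.0]
contact_force: [-0.5, 0.4, 0.1]
gripper_width: 0.051
```

```bash
python3 go.py 590.6 -161.6 95 101.3; python3 - <<'E'
from h import *
I,D=get_image("scene");cv2.imwrite("pics/s1.png",cv2.convertScaleAbs(cv2.resize(I[90:290,120:360],None,fx=3,fy=3),alpha=1.6))
E
```

```text
t 4.42 tcp [ 589.3 -164.    94.6] F [-0.5  0.4  0.1] w 51.0
delta cur tool [ 2.1  1.7 -0.4] delta tgt tool [ 2.1  1.7 -0.4] rot [-0.05 -0.02 -0.01]
```

View pics/s1.png

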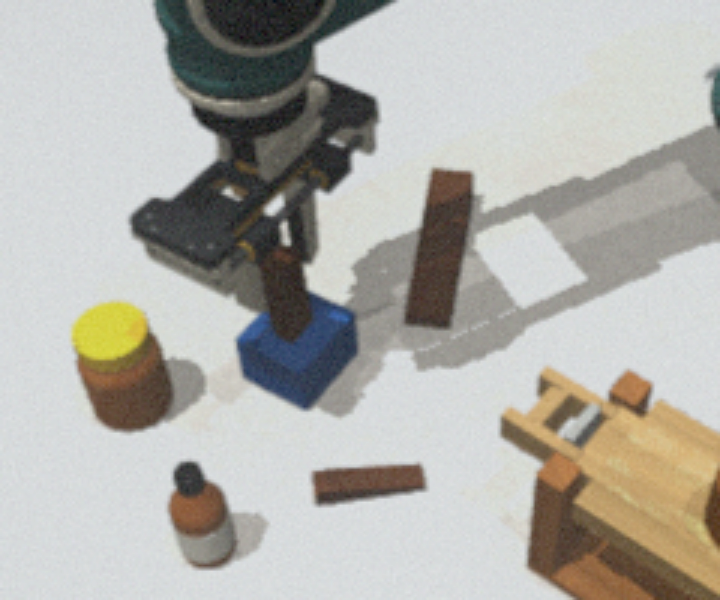

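The jaws straddle the wedge at crop (285,290) in the rack, with the fingers on either side. I'll nudge to centre and grip.

Request:
send_rows(deltas=[2,1.7,0,0,0,0,0,0,0,0,0,0,0,0,0,0,0,0,0,0,0,0,0,0])

```text
time_s: 4.97
tcp_pos: [0.5907, -0.1618, 0.0953]
ee_rot: [0.634, 0.773, 0.0, 0.0]
contact_force: [0.7, 0.1, 0.1]
gripper_width: 0.0509
```

Request:
send_rows(deltas=[0,0,0,0,0,0,0,0,0,0,0,0,0,0,0,0,0,0,0,0,0,0,0,0,0,0,0,0,0,0,0,0,0,0,0,0], jaw=-0.6, force=20)

```text
time_s: 5.72
tcp_pos: [0.5907, -0.1618, 0.0951]
ee_rot: [0.634, 0.773, -0.0, -0.0]
contact_force: [0.7, 0.0, -0.3]
gripper_width: 0.0283
```

Request:
send_rows(deltas=[0,0,-10,0,0,0,0,0,-15,0,0,0,0,0,-25,0,0,0,0,0,-30,0,0,0,0,0,-40,0,0,0,0,0,-40,0,0,0,0,0,0,0,0,0])

```text
time_s: 6.6
tcp_pos: [0.5915, -0.162, 0.26]
ee_rot: [0.634, 0.773, 0.001, 0.003]
contact_force: [-0.4, 0.3, -0.6]
gripper_width: 0.028
```

```bash
python3 go.py 549.7 77.2 254 95.5; python3 - <<'E'
from h import *
for n in ["scene","top"]:
    I,D=get_image(n);np.save(n+"2.npy",D);cv2.imwrite(f"pics/{n}2.png",I)
a=cv2.imread("pics/scene2.png")
cv2.imwrite("pics/s2.png",cv2.convertScaleAbs(cv2.resize(a[50:290,120:360],None,fx=2.5,fy=2.5),alpha=1.6))
E
```

```text
t 6.6 tcp [ 591.5 -162.   260. ] F [-0.4  0.3 -0.6] w 28.0
delta cur tool [242.8   5.8   5.3] delta tgt tool [242.1 -18.7   6. ] rot [0.31 0.16 5.79]
```

View pics/s2.png

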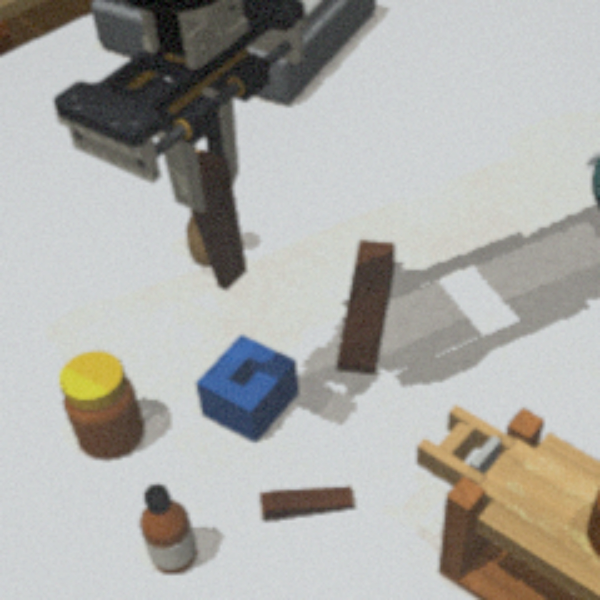

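Request:
send_rows(deltas=[0,0,0,0,0,5.8,15,-2,0,0,0,0,30,-2,0,0,0,0,40,-3,0,0,0,0,40,-3,0,0,0,0,40,-3,0,0,0,0,40,-3,0,0,0,0,25,-2,0,0,0,0,12,-1,0,0,0,0,0,0,0,0,0,0])

```text
time_s: 7.95
tcp_pos: [0.5483, 0.0778, 0.2549]
ee_rot: [0.672, 0.741, -0.0, -0.0]
contact_force: [0.1, -0.8, -0.3]
gripper_width: 0.0277
```

```bash
python3 go.py 549.7 77.2 254 95.5
```

```text
t 7.95 tcp [548.3  77.8 254.9] F [ 0.1 -0.8 -0.3] w 27.7
delta cur tool [-0.7  1.3  0.9] delta tgt tool [-0.7  1.3  0.9] rot [-0.02  0.01  0.1 ]
```

Request:
send_rows(deltas=[-0.7,1.3,0,0,0,0,0,0,15,0,0,0,0,0,15,0,0,0,0,0,10,0,0,0,0,0,0,0,0,0,0,0,0,0,0,0])

```text
time_s: 8.7
tcp_pos: [0.5501, 0.0767, 0.2155]
ee_rot: [0.672, 0.74, 0.0, 0.0]
contact_force: [0.7, -0.3, -0.7]
gripper_width: 0.0278
```

```bash
python3 go.py 549.7 77.2 210 95.5; python3 - <<'E'
from h import *
for n in ["scene","top"]:
    I,D=get_image(n);np.save(n+"3.npy",D);cv2.imwrite(f"pics/{n}3.png",I)
a=cv2.imread("pics/scene3.png");b=cv2.imread("pics/top3.png")
a=cv2.resize(a[160:300,240:380],None,fx=4,fy=4,interpolation=2);b=cv2.resize(b[150:290,150:290],None,fx=4,fy=4,interpolation=2)
cv2.imwrite("pics/s3.png",cv2.convertScaleAbs(a,alpha=1.8));cv2.imwrite("pics/t3.png",cv2.convertScaleAbs(b,alpha=1.8))
E
```

```text
t 8.7 tcp [550.1  76.7 215.5] F [ 0.7 -0.3 -0.7] w 27.8
delta cur tool [ 0.5 -0.4  5.5] delta tgt tool [ 0.5 -0.4  5.5] rot [ 0.03 -0.   -0.01]
```

View pics/s3.png

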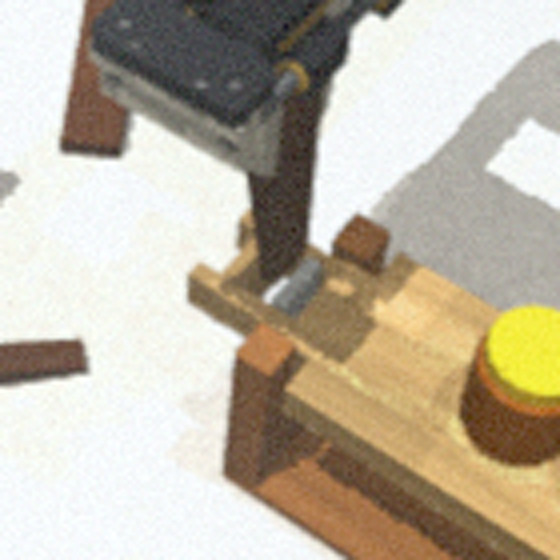

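View pics/t3.png

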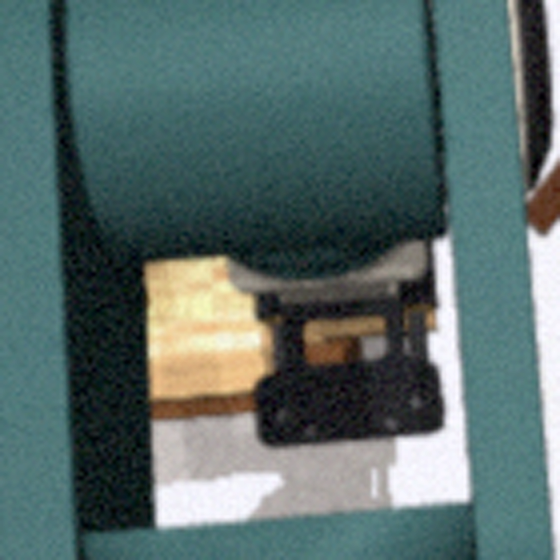

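The scene crop shows the wedge tip at (285,270), hovering over the slot just in front of the plate. I'll lower it slowly by force.

Request:
send_rows(deltas=[0.5,0,4,0,0,0,0,0,4,0,0,0,0,0,4,0,0,0,0,0,3,0,0,0,0,0,0,0,0,0])

```text
time_s: 9.43
tcp_pos: [0.5507, 0.0768, 0.2033]
ee_rot: [0.673, 0.74, 0.001, 0.002]
contact_force: [-4.6, -3.9, 25.3]
gripper_width: 0.0279
```

Request:
send_rows(deltas=[0,0,3,0,0,0,0,0,3,0,0,0,0,0,3,0,0,0,0,0,0,0,0,0])

```text
time_s: 9.93
tcp_pos: [0.5505, 0.0767, 0.1944]
ee_rot: [0.673, 0.74, 0.001, 0.002]
contact_force: [-6.6, -5.3, 27.6]
gripper_width: 0.0277
```

```bash
python3 go.py 549.7 77.2 170 95.5; python3 - <<'E'
from h import *
a,D=get_image("scene")
a=cv2.resize(a[160:300,240:380],None,fx=4,fy=4,interpolation=2)
cv2.imwrite("pics/s4.png",cv2.convertScaleAbs(a,alpha=1.8))
E
```

```text
t 9.93 tcp [550.5  76.7 194.4] F [-6.6 -5.3 27.6] w 27.7
delta cur tool [ 0.6 -0.9 24.4] delta tgt tool [ 0.5 -0.8 24.4] rot [ 0.2   0.06 -0.03]
```

View pics/s4.png

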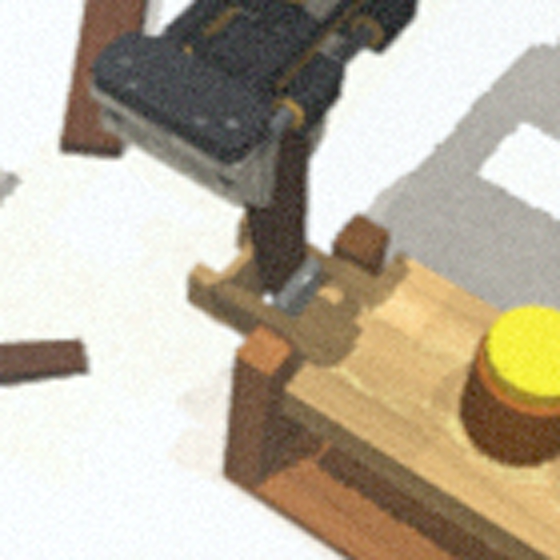

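Contact came at about tip height 118, so the tip is on an edge rather than in the slot. I'll back off and measure the misfit.

Request:
send_rows(deltas=[0,0,-5,0,0,0,0,0,-10,0,0,0,0,0,-10,0,0,0,0,0,0,0,0,0])

```text
time_s: 10.48
tcp_pos: [0.5503, 0.0773, 0.2171]
ee_rot: [0.672, 0.74, 0.0, 0.0]
contact_force: [0.2, -0.0, -0.8]
gripper_width: 0.0277
```

```bash
python3 go.py 549.7 77.2 170 95.5; python3 - <<'E'
from h import *
a,D=get_image("scene");np.save("scene5.npy",D);cv2.imwrite("pics/scene5.png",a)
a=cv2.resize(a[195:255,275:345],None,fx=10,fy=10,interpolation=2)
cv2.imwrite("pics/s5.png",cv2.convertScaleAbs(a,alpha=2))
# expected wedge corners in the scene image
th=np.radians(95.5);xs=np.array([np.cos(th),np.sin(th),0]);ys=np.array([-xs[1],xs[0],0])
o=np.array([.548,.095,0])+.0023*xs-.0005*ys   # scene-biased stand origin
P=cloud("scene",D); 
m=(abs((P[...,:2]-o[:2])@xs[:2]+.02)<.03)&(abs((P[...,:2]-o[:2])@ys[:2])<.025)&(P[...,2]>.122)&(P[...,2]<.17)
q=P[m]-o; X=q@xs*1e3;Y=q@ys*1e3;Z=P[m][:,2]*1e3
for z in range(120,172,5):
    k=(Z>=z)&(Z<z+5); 
    if k.sum()>3: print(z,k.sum(),"x",np.round(np.percentile(X[k],[2,50,98]),1),"y",np.round(np.percentile(Y[k],[2,50,98]),1))
print("zmin",np.sort(Z)[:8])
E
```

```text
t 10.47 tcp [550.3  77.3 217.1] F [ 0.2 -0.  -0.8] w 27.7
delta cur tool [-0.  -0.6 47.1] delta tgt tool [-0.  -0.6 47.1] rot [ 0.07 -0.   -0.01]
120 24 x [-3.9 -0.3  3.7] y [-14.5  -1.1  15.1]
140 5 x [-9.3 -2.8 -2.4] y [-12.4  -2.7   2.1]
145 20 x [-11.7  -3.4  -2.5] y [-14.4 -10.4  11.5]
150 20 x [-12.9  -3.8  -2.8] y [-15.3  -6.5   9.9]
155 21 x [-14.5  -4.4  -3.4] y [-14.5 -10.3  11.4]
160 24 x [-14.9  -4.9  -4. ] y [-14.   -8.3  14.3]
165 22 x [-16.5  -5.3  -4.3] y [-15.2 -11.9  12.6]
zmin [122.01006612 122.01551133 122.02343668 122.08036221 122.16886783
 122.18821818 122.22744228 122.26509187]
```

View pics/s5.png

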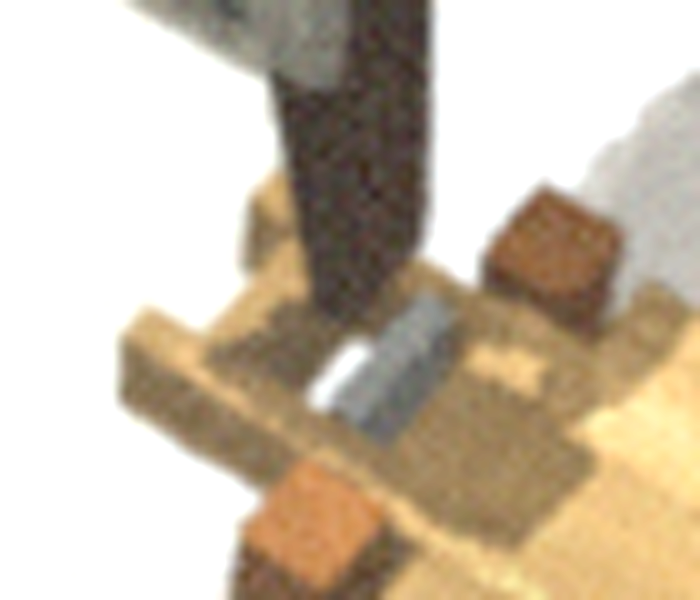

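```bash
python3 - <<'E'
from h import *
th=np.radians(95.5);xs=np.array([np.cos(th),np.sin(th),0]);ys=np.array([-xs[1],xs[0],0])
o=np.array([.548,.095,0])+.0023*xs-.0005*ys
for n in ["scene3.npy","scene5.npy"]:
    D=np.load(n);P=cloud("scene",D);q=P-o;X=q@xs*1e3;Y=q@ys*1e3;Z=P[...,2]*1e3
    m=(X>-30)&(X<2)&(abs(Y)<12)&(Z>128)&(Z<168)
    # straight face = largest X side at given z
    x,y,z=X[m],Y[m],Z[m]; k=x>-8
    x,y,z=x[k],y[k],z[k]
    for _ in range(4):
        A=np.c_[z-150,y,np.ones_like(z)];c=np.linalg.lstsq(A,x,rcond=None)[0];r=x-A@c;kk=abs(r)<1.2;x,y,z=x[kk],y[kk],z[kk]
    print(n,len(x),"slope dx/dz",c[0].round(3),"dx/dy",c[1].round(3),"x@150",c[2].round(2),"zmin",z.min().round(1),"rms",r.std().round(2))
    # side face Y
    m=(X>-30)&(X<2)&(Y>5)&(Y<20)&(Z>128)&(Z<168);print("y+ max by z",[(zz,np.round(np.percentile(Y[m&(Z>=zz)&(Z<zz+8)],[50,95]),1).tolist(),np.round(np.percentile(Y[(X>-30)&(X<1)&(abs(Y)<22)&(Z>=zz)&(Z<zz+8)],[3]),1).tolist()) for zz in range(136,168,8)])
    pl=(abs(Y)<14)&(Z>118)&(Z<127)&(X<6)&(X>-10);print("plate top x",np.round(np.percentile(X[pl],[2,5,50,95]),1),np.median(Z[pl]))
# original rack wedge straight face in scene0
a=np.radians(101.3);xw=np.array([np.cos(a),np.sin(a),0]);c0=np.array([.5914,-.1603,0])
P=cloud("scene",np.load("scene0.npy"));q=P-c0;X=q@xw*1e3;Y=q@np.array([-xw[1],xw[0],0])*1e3;Z=P[...,2]*1e3
for zz in range(55,125,10):
    m=(abs(X)<30)&(abs(Y)<12)&(Z>=zz)&(Z<zz+10);print(zz,m.sum(),np.round(np.percentile(X[m],[5,50,95]),1) if m.sum() else "")
E
```

```text
scene3.npy 73 slope dx/dz -0.033 dx/dy 0.004 x@150 -4.63 zmin 130.9 rms 0.36
y+ max by z [(136, [10.1, 14.7], [-13.8]), (144, [9.5, 13.6], [-14.3]), (152, [10.0, 12.0], [-14.4]), (160, [7.8, 11.7], [-14.4])]
plate top x [-4.2 -3.7  0.5  3.7] 121.55605667529511
scene5.npy 53 slope dx/dz -0.095 dx/dy -0.004 x@150 -3.34 zmin 144.4 rms 0.39Traceback (most recent call last):
  File "<stdin>", line 14, in <module>
    return _quantile_unchecked(
        a, q, axis, out, overwrite_input, method, keepdims, weights)
    return _ureduce(a,
                    func=_quantile_ureduce_func,
    ...<5 lines>...
                    overwrite_input=overwrite_input,
                    method=method)
    r = func(a, **kwargs)
    result = _quantile(arr,
                       quantiles=q,
    ...<2 lines>...
                       out=out,
                       weights=wgt)
    slices_having_nans = np.isnan(arr[-1, ...])
                                  ~~~^^^^^^^^^
IndexError: index -1 is out of bounds for axis 0 with size 0
```

The tip was landing on the plate's top edge: the wedge hung tilted about 2°, and now about 5°. I'll tilt the tool back, shift away from the plate and measure again.

Request:
send_rows(deltas=[0,0,0,0,-2.7,0,3.5,-0.7,0,0,-2.7,0,0,0,0,0,0,0,0,0,0,0,0,0], force=40)

```text
time_s: 11.02
tcp_pos: [0.5489, 0.0806, 0.2157]
ee_rot: [0.672, 0.739, -0.031, 0.034]
contact_force: [-0.4, -0.1, 0.4]
gripper_width: 0.028
```

```bash
cat > wm.py <<'E'
from h import *
import sys
a,D=get_image("scene");n=sys.argv[1];np.save(f"scene{n}.npy",D);cv2.imwrite(f"pics/scene{n}.png",a)
a=cv2.resize(a[185:255,275:345],None,fx=8,fy=8,interpolation=2)
cv2.imwrite(f"pics/s{n}.png",cv2.convertScaleAbs(a,alpha=2))
th=np.radians(95.5);xs=np.array([np.cos(th),np.sin(th),0]);ys=np.array([-xs[1],xs[0],0])
o=np.array([.548,.095,0])+.0023*xs-.0005*ys
P=cloud("scene",D);q=P-o;X=q@xs*1e3;Y=q@ys*1e3;Z=P[...,2]*1e3
m=(X>-14)&(X<2)&(abs(Y)<12)&(Z>128)&(Z<168)
x,y,z=X[m],Y[m],Z[m]
for t in (5,4,3,2,1.2,1.2):
    A=np.c_[z-150,y,np.ones_like(z)];c=np.linalg.lstsq(A,x,rcond=None)[0];r=x-A@c;kk=(r>-t)&(r<t+.5);x,y,z=x[kk],y[kk],z[kk]
print(len(x),"slope",c[0].round(3),"dx/dy",c[1].round(3),"x@150",c[2].round(2),"x@128",(c[2]-22*c[0]).round(2),"zmin",z.min().round(1),"rms",r.std().round(2))
m=(X>-30)&(X<1)&(abs(Y)<22)&(Z>128)&(Z<168)
print("Y",np.round(np.percentile(Y[m],[1,3,97,99]),1))
E
python3 wm.py 6; python3 go.py 549.7 77.2 170 95.5
```

```text
50 slope 0.003 dx/dy -0.008 x@150 -6.11 x@128 -6.18 zmin 141.1 rms 0.29
Y [-13.2 -13.1  12.8  14.1]
t 11.07 tcp [548.9  80.5 215.9] F [-0.3 -0.2 -1.5] w 27.8
delta cur tool [ 1.   0.5 46. ] delta tgt tool [-3.3  0.5 45.9] rot [-0.01  5.35 -0.02]
```

View pics/s6.png

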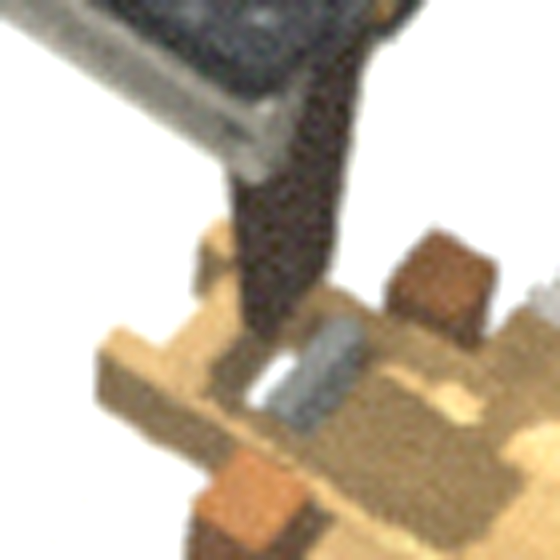

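Upright again, with the face 2 mm clear of the plate. Lowering in short checks.

Request:
send_rows(deltas=[0.5,0,5,0,0,0,0.5,0,5,0,0,0,0.4,0,4,0,0,0,0,0,0,0,0,0])

```text
time_s: 11.58
tcp_pos: [0.5488, 0.0807, 0.2014]
ee_rot: [0.672, 0.739, -0.032, 0.035]
contact_force: [-0.2, 0.5, -0.5]
gripper_width: 0.0279
```

Request:
send_rows(deltas=[0.3,0,3,0,0,0,0.3,0,3,0,0,0,0,0,0,0,0,0])

```text
time_s: 11.95
tcp_pos: [0.5488, 0.0808, 0.1956]
ee_rot: [0.672, 0.739, -0.032, 0.035]
contact_force: [0.8, -0.4, -0.7]
gripper_width: 0.0276
```

Request:
send_rows(deltas=[0.3,0,3,0,0,0,0.2,0,2,0,0,0,0,0,0,0,0,0])

```text
time_s: 12.32
tcp_pos: [0.5488, 0.0808, 0.1906]
ee_rot: [0.672, 0.739, -0.032, 0.035]
contact_force: [-0.4, -0.0, -1.1]
gripper_width: 0.0283
```

Request:
send_rows(deltas=[0.3,0,3,0,0,0,0.3,0,3,0,0,0,0,0,0,0,0,0])

```text
time_s: 12.7
tcp_pos: [0.5488, 0.0808, 0.1845]
ee_rot: [0.672, 0.739, -0.032, 0.035]
contact_force: [0.8, -0.7, -0.5]
gripper_width: 0.0279
```

```bash
python3 wm.py 7; python3 go.py 549.7 77.2 170 95.5
```

```text
69 slope -0.003 dx/dy -0.004 x@150 -5.73 x@128 -5.67 zmin 130.0 rms 0.33
Y [-14.1 -13.8  12.8  13.7]
t 12.75 tcp [548.9  80.8 184.7] F [ 0.8  0.7 -1.3] w 27.7
delta cur tool [-2.3  0.5 15. ] delta tgt tool [-3.7  0.5 14.7] rot [-0.01  5.4  -0.01]
```

View pics/s7.png

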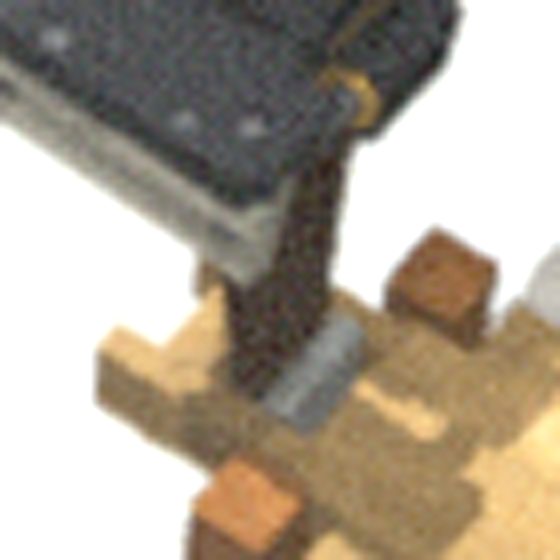

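The tip is in the slot (crop 250,395), just in front of the plate, with no force. Continuing.

Request:
send_rows(deltas=[0.3,0,3,0,0,0,0.3,0,3,0,0,0,0.3,0,3,0,0,0,0,0,0,0,0,0])

```text
time_s: 13.25
tcp_pos: [0.5488, 0.0808, 0.1755]
ee_rot: [0.672, 0.739, -0.032, 0.035]
contact_force: [-0.2, 0.3, -0.4]
gripper_width: 0.0278
```

Request:
send_rows(deltas=[0.3,0,3,0,0,0,0.3,0,3,0,0,0,0,0,0,0,0,0])

```text
time_s: 13.62
tcp_pos: [0.5488, 0.0809, 0.1694]
ee_rot: [0.672, 0.739, -0.032, 0.035]
contact_force: [0.1, -0.7, -2.1]
gripper_width: 0.0276
```

Request:
send_rows(deltas=[0.6,0,3,0,0,0,0.6,0,3,0,0,0,0,0,0,0,0,0])

```text
time_s: 14.0
tcp_pos: [0.5487, 0.0815, 0.1633]
ee_rot: [0.672, 0.739, -0.032, 0.035]
contact_force: [0.2, 0.8, -0.3]
gripper_width: 0.0279
```

Request:
send_rows(deltas=[0.6,0,2,0,0,0,0.6,0,2,0,0,0,0,0,0,0,0,0])

```text
time_s: 14.38
tcp_pos: [0.5487, 0.0822, 0.1594]
ee_rot: [0.672, 0.739, -0.032, 0.035]
contact_force: [1.4, -2.1, -1.6]
gripper_width: 0.0277
```

Request:
send_rows(deltas=[0.2,0,2,0,0,0,0.2,0,2,0,0,0,0,0,0,0,0,0])

```text
time_s: 14.75
tcp_pos: [0.5488, 0.0822, 0.1553]
ee_rot: [0.672, 0.739, -0.032, 0.035]
contact_force: [1.8, -2.6, -3.2]
gripper_width: 0.0278
```

Request:
send_rows(deltas=[0.2,0,2,0,0,0,0.2,0,2,0,0,0,0,0,0,0,0,0])

```text
time_s: 15.12
tcp_pos: [0.5488, 0.0823, 0.1513]
ee_rot: [0.672, 0.739, -0.032, 0.035]
contact_force: [1.6, -5.8, -1.1]
gripper_width: 0.0275
```

```bash
python3 wm.py 8; python3 go.py 549.7 77.2 170 95.5
```

```text
59 slope 0.002 dx/dy 0.005 x@150 -4.28 x@128 -4.34 zmin 129.3 rms 0.39
Y [-13.6 -13.4  13.6  14.6]
t 15.18 tcp [548.8  82.2 151.3] F [ 2.1 -4.  -0.9] w 28.2
delta cur tool [ -6.8   0.4 -18.1] delta tgt tool [ -5.1   0.4 -18.7] rot [-0.    5.42 -0.02]
```

View pics/s8.png

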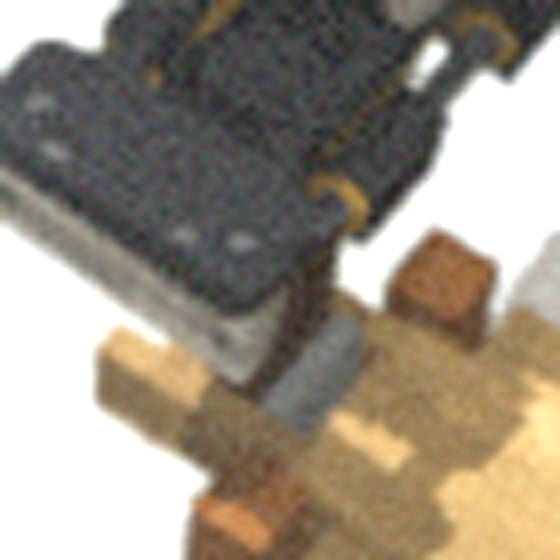

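The straight face is flush with the plate (-4.3 mm) and the wedge is plumb. A little further down by feel.

Request:
send_rows(deltas=[0,0,2,0,0,0,0,0,1,0,0,0,0,0,0,0,0,0])

```text
time_s: 15.55
tcp_pos: [0.5487, 0.0822, 0.1483]
ee_rot: [0.672, 0.739, -0.032, 0.035]
contact_force: [0.8, -4.1, -1.5]
gripper_width: 0.0279
```

Request:
send_rows(deltas=[0,0,2,0,0,0,0,0,1,0,0,0,0,0,0,0,0,0])

```text
time_s: 15.92
tcp_pos: [0.5486, 0.082, 0.1453]
ee_rot: [0.672, 0.739, -0.032, 0.035]
contact_force: [0.2, -0.7, -1.0]
gripper_width: 0.0281
```

Request:
send_rows(deltas=[0.2,0,2,0,0,0,0.2,0,2,0,0,0,0,0,0,0,0,0])

```text
time_s: 16.3
tcp_pos: [0.5487, 0.0819, 0.1413]
ee_rot: [0.672, 0.739, -0.032, 0.035]
contact_force: [-0.0, 1.0, -1.4]
gripper_width: 0.028
```

Request:
send_rows(deltas=[0.2,0,2,0,0,0,0.2,0,2,0,0,0,0,0,0,0,0,0])

```text
time_s: 16.68
tcp_pos: [0.5492, 0.082, 0.1382]
ee_rot: [0.672, 0.739, -0.031, 0.035]
contact_force: [0.2, 0.0, 4.8]
gripper_width: 0.0278
```

Contact with the taper (4.8 N up). Releasing.

Request:
send_rows(deltas=[0,0,0,0,0,0,0,0,0,0,0,0,0,0,0,0,0,0,0,0,0,0,0,0], jaw=0.0)

```text
time_s: 17.18
tcp_pos: [0.5488, 0.0818, 0.1374]
ee_rot: [0.672, 0.739, -0.032, 0.035]
contact_force: [0.5, 0.2, -0.2]
gripper_width: 0.0466
```

Request:
send_rows(deltas=[1,0,10,0,0,0,-3,0,-20,0,0,0,-3,0,-30,0,0,0,-4,0,-40,0,0,0,0,0,-50,0,2.7,0,0,0,0,0,2.7,0])

```text
time_s: 17.92
tcp_pos: [0.5494, 0.0856, 0.2738]
ee_rot: [0.672, 0.74, 0.003, 0.002]
contact_force: [0.1, -0.1, -1.0]
gripper_width: 0.0466
```

Request:
send_rows(deltas=[-20,-5,0,0,0,0,-40,-11,0,0,0,0,-46,-12,0,0,0,0,-46,-12,0,0,0,0,-46,-12,0,0,0,0,-46,-12,0,0,0,0,-46,-12,0,0,0,0,-46,-12,0,0,0,0,-40,-12,0,0,0,0,-20,-6,0,0,0,0])

```text
time_s: 19.18
tcp_pos: [0.4793, -0.3214, 0.2675]
ee_rot: [0.673, 0.74, -0.001, -0.0]
contact_force: [0.6, -0.0, -0.0]
gripper_width: 0.0465
```

```bash
python3 go.py 479 -342 81 95.5; python3 - <<'E'
from h import *
for n in ["scene","top"]:
    I,D=get_image(n);np.save(n+"9.npy",D);cv2.imwrite(f"pics/{n}9.png",I)
a=cv2.imread("pics/scene9.png");b=cv2.imread("pics/top9.png")
a=cv2.resize(a[160:300,250:390],None,fx=4,fy=4,interpolation=2);b=cv2.resize(b[160:290,180:310],None,fx=4,fy=4,interpolation=2)
cv2.imwrite("pics/s9.png",cv2.convertScaleAbs(np.hstack([a[:520,:390],b[:520,:400]]),alpha=1.8))
th=np.radians(95.5);xs=np.array([np.cos(th),np.sin(th),0]);ys=np.array([-xs[1],xs[0],0])
for n,bx,by in [("scene",.0023,-.0005),("top",0,0)]:
    o=np.array([.548,.095,0])+bx*xs+by*ys
    P=cloud(n,np.load(n+"9.npy")).reshape(-1,3);q=P-o;X=q@xs*1e3;Y=q@ys*1e3;Z=P[:,2]*1e3
    m=(abs(X+15)<40)&(abs(Y)<30)&(Z>135)&(Z<230)
    t=m&(Z>Z[m].max()-6)
    print(n,m.sum(),"top z",np.median(Z[t]).round(1),t.sum(),"X",np.round(np.percentile(X[t],[3,50,97]),1),"Y",np.round(np.percentile(Y[t],[3,50,97]),1))
    for zz in range(135,190,8):
        k=m&(Z>=zz)&(Z<zz+8)
        if k.sum()>4:print(zz,np.round(np.percentile(X[k],[3,97]),1),np.round(np.percentile(Y[k],[3,97]),1))
    t=(Z>113)&(Z<121)&(X<-20)&(X>-60)&(abs(Y)<32);print("tenon end",np.round(np.percentile(X[t],[1,3]),1))
E
```

```text
t 19.18 tcp [ 479.3 -321.4  267.5] F [ 0.6 -0.  -0. ] w 46.5
delta cur tool [-20.4  -2.  186.5] delta tgt tool [-20.4  -2.3 186.5] rot [-0.09  0.01 -0.12]
scene 388 top z 178.5 163 X [-28.8 -16.6  -4.9] Y [-13.4  -0.3  13.2]
135 [-24.3  -4.1] [-14.5  10.2]
143 [-26.5  -4.2] [-14.   12.7]
151 [-27.  -4.] [-14.3  11.9]
159 [-27.   -4.1] [-14.2  12.7]
167 [-28.2  -4.3] [-14.3  10. ]
175 [-28.7  -4.8] [-13.5  13.2]
tenon end [-48.  -46.5]
top 229 top z 179.6 183 X [-28.4 -16.4  -4.8] Y [-13.4   0.3  13.3]
135 [-24.   -5.8] [13.3 13.6]
143 [-23.3  -5.6] [13.1 13.5]
159 [-27.6  -5. ] [13.  13.8]
167 [-29.3 -13.6] [ 0.6 13.7]
175 [-28.5  -4.7] [-13.4  13.2]
tenon end [-47.1 -46.6]
```

View pics/s9.png

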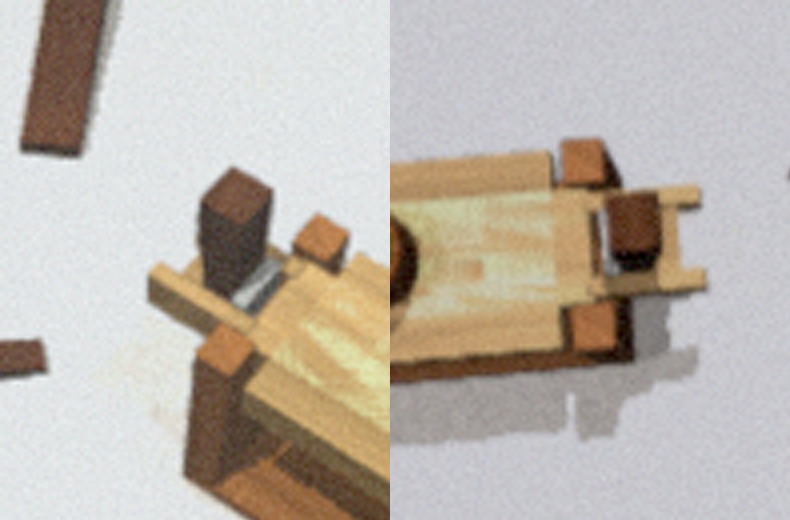

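The wedge stands free and plumb in the slot: head at 179 mm, straight face on the plate, centred (X -16.6, Y 0). Now the pestle.

Request:
send_rows(deltas=[-10,-1,0,0,0,0,-10,-1.3,0,0,0,0,0,0,30,0,0,0,0,0,30,0,0,0,0,0,20,0,0,0,0,0,10,0,0,0,0,0,0,0,0,0])

```text
time_s: 20.15
tcp_pos: [0.4805, -0.3393, 0.1778]
ee_rot: [0.672, 0.74, -0.0, -0.0]
contact_force: [0.1, 0.3, 0.2]
gripper_width: 0.0468
```

```bash
python3 go.py 479 -341.5 81 95.5; python3 - <<'E'
from h import *
I,D=get_image("scene");a=cv2.resize(I[70:190,140:280],None,fx=4,fy=4,interpolation=2)
J,D=get_image("top");b=cv2.resize(J[190:310,370:490],None,fx=4,fy=4,interpolation=2)
cv2.imwrite("pics/p1.png",cv2.convertScaleAbs(np.hstack([a[:,80:440],b[:,:430]]),alpha=1.8))
E
```

```text
t 20.15 tcp [ 480.5 -339.3  177.8] F [0.1 0.3 0.2] w 46.8
delta cur tool [-2.1 -1.7 96.8] delta tgt tool [-2.  -1.7 96.8] rot [-0.01 -0.01 -0.  ]
```

View pics/p1.png

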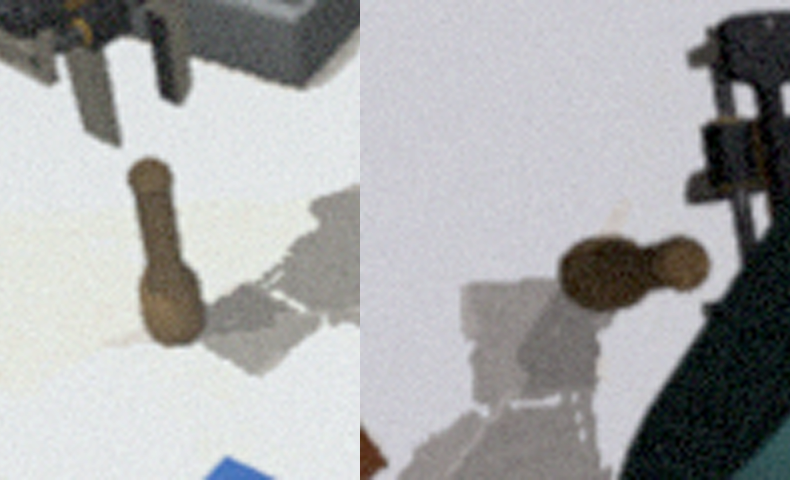

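The jaws are above the knob (left crop 150,175), fingers either side. Descend and grip.

Request:
send_rows(deltas=[-2,-1.7,10,0,0,0,0,0,20,0,0,0,0,0,20,0,0,0,0,0,20,0,0,0,0,0,17,0,0,0,0,0,10,0,0,0,0,0,0,0,0,0])

```text
time_s: 21.12
tcp_pos: [0.4788, -0.3413, 0.0801]
ee_rot: [0.672, 0.74, -0.0, -0.0]
contact_force: [0.2, -0.1, -0.6]
gripper_width: 0.0465
```

Request:
send_rows(deltas=[0,0,0,0,0,0,0,0,0,0,0,0,0,0,0,0,0,0,0,0,0,0,0,0,0,0,0,0,0,0,0,0,0,0,0,0], jaw=-0.8, force=58)

```text
time_s: 21.88
tcp_pos: [0.4792, -0.3417, 0.0814]
ee_rot: [0.672, 0.74, 0.0, 0.0]
contact_force: [-1.6, -0.3, 6.2]
gripper_width: 0.0265
```

Request:
send_rows(deltas=[0,0,-10,0,0,0,0,0,-20,0,0,0,0,0,-35,0,0,0,0,0,-40,0,0,0,0,0,-40,0,0,0,0,0,-40,0,0,0,0,0,-30,0,0,0,0,0,0,0,0,0])

```text
time_s: 22.88
tcp_pos: [0.4793, -0.3417, 0.2992]
ee_rot: [0.672, 0.74, 0.0, 0.002]
contact_force: [-0.9, -1.8, -2.8]
gripper_width: 0.0261
```

```bash
python3 go.py 549.7 79.7 290 95.5; cat > pm.py <<'E'
from h import *
import sys
n=sys.argv[1]
a,D=get_image("scene");s=observe();t=s["tcp_pos"]
P=cloud("scene",D);Z=(t[2]-P[...,2])*1e3
dx=(P[...,0]-t[0])*1e3;dy=(P[...,1]-t[1])*1e3
m=(abs(dx)<40)&(abs(dy)<40)&(Z>5)&(Z<110)
for z in range(5,95,10):
    k=m&(Z>=z)&(Z<z+10)
    if k.sum()>3:print("below tcp",z,k.sum(),"dx",np.round(np.percentile(dx[k],[3,97]),1),"dy",np.round(np.percentile(dy[k],[3,97]),1))
print("zmax below",np.sort(Z[m])[-8:].round(1))
r,c=w2px("scene",t);r,c=int(r),int(c)
b=a[max(0,r-60):r+80,max(0,c-70):c+70]
cv2.imwrite(f"pics/pm{n}.png",cv2.convertScaleAbs(cv2.resize(b,None,fx=4,fy=4,interpolation=2),alpha=1.8))
E
python3 pm.py 1
```

```text
t 22.88 tcp [ 479.3 -341.7  299.2] F [-0.9 -1.8 -2.8] w 26.1
delta cur tool [412.8 110.3   8.3] delta tgt tool [412.7 110.5   9.2] rot [ 0.19  0.18 -0.01]
below tcp 5 48 dx [-4.6 12.6] dy [-3.7 11. ]
below tcp 15 51 dx [-10.1  13. ] dy [-8.8 11.2]
below tcp 25 90 dx [-11.3  17.6] dy [-8.4 14.9]
below tcp 35 88 dx [-14.2  19.9] dy [-9.2 18.4]
below tcp 45 77 dx [-14.3  20.7] dy [-8.8 19.9]
below tcp 55 75 dx [-13.  21.] dy [-6.5 19.8]
below tcp 65 60 dx [-10.8  20.6] dy [-7.1 18.9]
below tcp 75 19 dx [-9.1 18.8] dy [-4.1 17.7]
zmax below [77.2 77.3 77.5 77.6 78.2 78.6 79.3 79.6]
```

View pics/pm1.png

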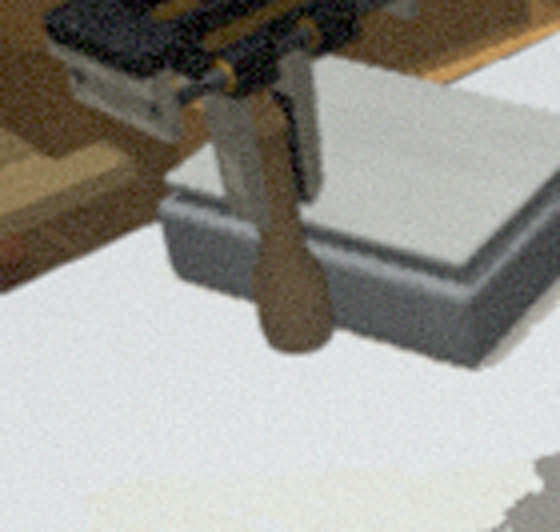

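The pestle hangs upright, its foot about 80 mm below the TCP. Carry it over the wedge.

Request:
send_rows(deltas=[15,4,0,0,0,0,35,9,0,0,0,0,50,13,0,0,0,0,50,13,0,0,0,0,50,14,0,0,0,0,50,14,0,0,0,0,50,14,0,0,0,0,50,14,0,0,0,0,35,9,0,0,0,0,20,5,0,0,0,0])

```text
time_s: 24.18
tcp_pos: [0.5481, 0.0742, 0.2946]
ee_rot: [0.672, 0.741, -0.001, -0.001]
contact_force: [-0.3, -0.9, -1.9]
gripper_width: 0.0264
```

```bash
python3 go.py 549.7 79.7 268 95.5
```

```text
t 24.18 tcp [548.1  74.2 294.6] F [-0.3 -0.9 -1.9] w 26.4
delta cur tool [ 5.3  2.1 26.6] delta tgt tool [ 5.3  2.1 26.6] rot [-0.1  -0.01  0.09]
```

Request:
send_rows(deltas=[5.3,2,0,0,0,0,0,0,10,0,0,0,0,0,10,0,0,0,0,0,6,0,0,0,0,0,0,0,0,0])

```text
time_s: 24.8
tcp_pos: [0.55, 0.0771, 0.2691]
ee_rot: [0.673, 0.74, -0.0, -0.0]
contact_force: [0.5, 0.8, -2.7]
gripper_width: 0.0262
```

```bash
python3 go.py 549.7 79.7 268 95.5; python3 - <<'E'
from h import *
I,D=get_image("scene");a=cv2.resize(I[130:290,240:380],None,fx=4,fy=4,interpolation=2)
cv2.imwrite("pics/s10.png",cv2.convertScaleAbs(a[:600],alpha=1.8))
E
```

```text
t 24.8 tcp [550.   77.1 269.1] F [ 0.5  0.8 -2.7] w 26.2
delta cur tool [ 2.6 -0.1  1.1] delta tgt tool [ 2.6 -0.1  1.1] rot [-0.05 -0.   -0.05]
```

View pics/s10.png

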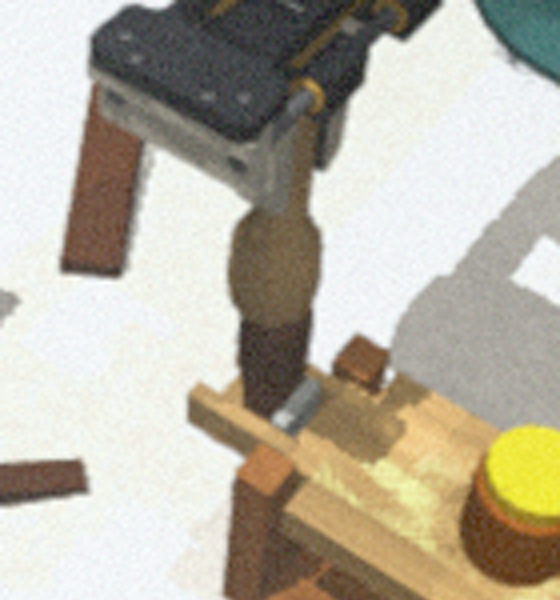

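The foot is over the wedge head (crop 275,310). Now gently down.

Request:
send_rows(deltas=[2.5,0,2,0,0,0,0,0,2,0,0,0,0,0,2,0,0,0,0,0,1,0,0,0,0,0,0,0,0,0])

```text
time_s: 25.48
tcp_pos: [0.55, 0.08, 0.2627]
ee_rot: [0.672, 0.74, -0.0, -0.0]
contact_force: [0.9, -0.4, -2.1]
gripper_width: 0.0269
```

Request:
send_rows(deltas=[0,0,1,0,0,0,0,0,1,0,0,0,0,0,0,0,0,0])

```text
time_s: 25.85
tcp_pos: [0.55, 0.08, 0.2607]
ee_rot: [0.672, 0.74, -0.0, -0.0]
contact_force: [-0.2, -0.6, -2.1]
gripper_width: 0.0265
```

Request:
send_rows(deltas=[0,0,1,0,0,0,0,0,1,0,0,0,0,0,0,0,0,0])

```text
time_s: 26.22
tcp_pos: [0.5503, 0.0801, 0.2597]
ee_rot: [0.672, 0.74, 0.001, 0.001]
contact_force: [0.5, -0.1, 4.6]
gripper_width: 0.0261
```

Request:
send_rows(deltas=[0,0,1,0,0,0,0,0,1,0,0,0,0,0,0,0,0,0])

```text
time_s: 26.6
tcp_pos: [0.5503, 0.0801, 0.2578]
ee_rot: [0.672, 0.74, 0.001, 0.001]
contact_force: [-0.8, 0.5, 5.4]
gripper_width: 0.0266
```

Request:
send_rows(deltas=[0,0,1,0,0,0,0,0,1,0,0,0,0,0,1,0,0,0,0,0,0,0,0,0])

```text
time_s: 27.1
tcp_pos: [0.5503, 0.0801, 0.2547]
ee_rot: [0.672, 0.74, 0.001, 0.001]
contact_force: [-0.2, 0.4, 6.3]
gripper_width: 0.0265
```

```bash
python3 wm.py 11
```

```text
68 slope -0.008 dx/dy -0.011 x@150 -4.55 x@128 -4.38 zmin 128.1 rms 0.39
Y [-15.  -14.5  11.8  13.2]
```

View pics/s11.png

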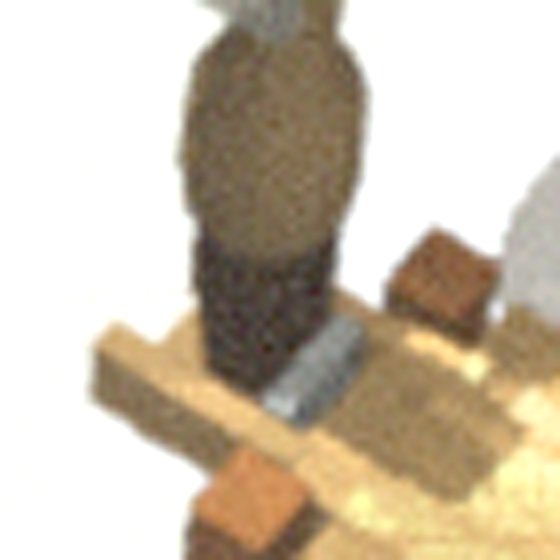

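The pestle foot sits on the head, and the wedge goes in plumb against the plate at a steady drag of 8–9 N. Continuing.

Request:
send_rows(deltas=[0,0,1,0,0,0,0,0,1,0,0,0,0,0,1,0,0,0,0,0,0,0,0,0])

```text
time_s: 27.65
tcp_pos: [0.5503, 0.0801, 0.2518]
ee_rot: [0.672, 0.74, 0.001, 0.001]
contact_force: [-1.1, -0.1, 4.6]
gripper_width: 0.026
```

Request:
send_rows(deltas=[0,0,1,0,0,0,0,0,1,0,0,0,0,0,0,0,0,0])

```text
time_s: 28.02
tcp_pos: [0.5503, 0.0801, 0.2498]
ee_rot: [0.672, 0.74, 0.001, 0.001]
contact_force: [0.0, -0.4, 5.2]
gripper_width: 0.0266
```

Request:
send_rows(deltas=[0,0,1,0,0,0,0,0,1,0,0,0,0,0,0,0,0,0])

```text
time_s: 28.4
tcp_pos: [0.5503, 0.0801, 0.2478]
ee_rot: [0.672, 0.74, 0.001, 0.001]
contact_force: [0.3, 0.3, 5.0]
gripper_width: 0.0264
```

Request:
send_rows(deltas=[0,0,1,0,0,0,0,0,1,0,0,0,0,0,0,0,0,0])

```text
time_s: 28.78
tcp_pos: [0.5503, 0.0801, 0.2457]
ee_rot: [0.672, 0.74, 0.001, 0.001]
contact_force: [0.8, 0.1, 5.6]
gripper_width: 0.0258
```

Request:
send_rows(deltas=[0,0,1,0,0,0,0,0,1,0,0,0,0,0,0,0,0,0])

```text
time_s: 29.15
tcp_pos: [0.5503, 0.0801, 0.2437]
ee_rot: [0.672, 0.74, 0.001, 0.001]
contact_force: [0.2, -0.0, 5.4]
gripper_width: 0.0266
```

Request:
send_rows(deltas=[0,0,1,0,0,0,0,0,1,0,0,0,0,0,0,0,0,0])

```text
time_s: 29.52
tcp_pos: [0.5503, 0.0801, 0.2418]
ee_rot: [0.672, 0.74, 0.001, 0.001]
contact_force: [-0.6, 0.2, 5.3]
gripper_width: 0.0266
```

Request:
send_rows(deltas=[0,0,1,0,0,0,0,0,1,0,0,0,0,0,0,0,0,0])

```text
time_s: 29.9
tcp_pos: [0.5503, 0.0801, 0.2398]
ee_rot: [0.672, 0.74, 0.001, 0.001]
contact_force: [0.4, 0.1, 5.6]
gripper_width: 0.0264
```

Request:
send_rows(deltas=[0,0,1,0,0,0,0,0,1,0,0,0,0,0,0,0,0,0])

```text
time_s: 30.28
tcp_pos: [0.5503, 0.0801, 0.2377]
ee_rot: [0.672, 0.74, 0.001, 0.001]
contact_force: [-0.2, 0.2, 6.1]
gripper_width: 0.0264
```

```bash
python3 wm.py 12
```

```text
35 slope 0.153 dx/dy 0.092 x@150 -2.3 x@128 -5.67 zmin 128.2 rms 0.85
Y [-20.3 -19.9   9.   12.4]
```

View pics/s12.png

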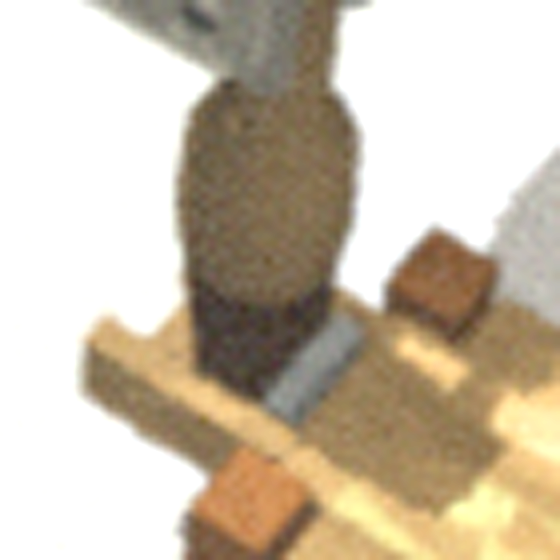

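The wedge is sinking and the tenon end has moved out (crop x 95→83). Continuing.

Request:
send_rows(deltas=[0,0,1,0,0,0,0,0,1,0,0,0,0,0,0,0,0,0])

```text
time_s: 30.7
tcp_pos: [0.5506, 0.0801, 0.237]
ee_rot: [0.672, 0.74, 0.001, 0.001]
contact_force: [-0.6, 1.0, 13.6]
gripper_width: 0.0262
```

The push is rising and motion has stalled. Finer steps now.

Request:
send_rows(deltas=[0,0,0.5,0,0,0,0,0,0.5,0,0,0,0,0,0,0,0,0])

```text
time_s: 31.08
tcp_pos: [0.5508, 0.0802, 0.2369]
ee_rot: [0.672, 0.74, 0.002, 0.002]
contact_force: [-1.2, 0.4, 20.4]
gripper_width: 0.0265
```

Request:
send_rows(deltas=[0,0,0.5,0,0,0,0,0,0,0,0,0,0,0,0,0,0,0])

```text
time_s: 31.45
tcp_pos: [0.5509, 0.0801, 0.2368]
ee_rot: [0.672, 0.74, 0.002, 0.002]
contact_force: [-2.3, -0.4, 22.9]
gripper_width: 0.0265
```

Request:
send_rows(deltas=[0,0,0.5,0,0,0,0,0,0,0,0,0,0,0,0,0,0,0])

```text
time_s: 31.82
tcp_pos: [0.551, 0.0802, 0.2368]
ee_rot: [0.672, 0.74, 0.002, 0.002]
contact_force: [-1.7, -0.3, 26.6]
gripper_width: 0.0267
```

Stopped dead at about 29 N net, with less than 0.1 mm of motion per step. Lift off and check.

Request:
send_rows(deltas=[0,0,-3,0,0,0,0,0,-15,0,0,0,0,0,-25,0,0,0,-30,-8,-20,0,0,0,-50,-13,0,0,0,0,-50,-13,0,0,0,0,-50,-14,0,0,0,0,-40,-11,0,0,0,0,0,0,0,0,0,0])

```text
time_s: 32.95
tcp_pos: [0.5117, -0.1469, 0.2962]
ee_rot: [0.674, 0.739, -0.0, -0.0]
contact_force: [0.2, 0.3, -2.1]
gripper_width: 0.0264
```

```bash
python3 go.py 479 -341.5 100 95.5; python3 - <<'E'
from h import *
for n in ["scene","top"]:
    I,D=get_image(n);np.save(n+"13.npy",D);cv2.imwrite(f"pics/{n}13.png",I)
a=cv2.imread("pics/scene13.png");b=cv2.imread("pics/top13.png")
a=cv2.resize(a[160:300,250:390],None,fx=4,fy=4,interpolation=2);b=cv2.resize(b[160:290,180:310],None,fx=4,fy=4,interpolation=2)
cv2.imwrite("pics/s13.png",cv2.convertScaleAbs(np.hstack([a[:520,:390],b[:520,:400]]),alpha=1.8))
th=np.radians(95.5);xs=np.array([np.cos(th),np.sin(th),0]);ys=np.array([-xs[1],xs[0],0])
for n,bx,by in [("scene",.0023,-.0005),("top",0,0)]:
    o=np.array([.548,.095,0])+bx*xs+by*ys
    P=cloud(n,np.load(n+"13.npy")).reshape(-1,3);q=P-o;X=q@xs*1e3;Y=q@ys*1e3;Z=P[:,2]*1e3
    m=(abs(X+15)<40)&(abs(Y)<30)&(Z>132)&(Z<200)
    print(n,"top z",np.median(Z[m&(Z>Z[m].max()-6)]).round(1),"X",np.round(np.percentile(X[m],[3,97]),1),"Y",np.round(np.percentile(Y[m],[3,97]),1))
    t=(Z>113)&(Z<121)&(X<-20)&(X>-60)&(abs(Y)<32);print("tenon end",np.round(np.percentile(X[t],[1,3]),1))
E
python3 pm.py 2
```

```text
t 32.95 tcp [ 511.7 -146.9  296.2] F [ 0.2  0.3 -2.1] w 26.4
delta cur tool [-190.7  -50.5  196.2] delta tgt tool [-190.6  -51.2  196.2] rot [-0.02  0.01 -0.2 ]
scene top z 155.5 X [-28.5  -4.1] Y [-15.   12.9]
tenon end [-51.4 -50.8]
top top z 156.2 X [-29.1  -4.6] Y [-14.2  12.9]
tenon end [-51.1 -50.5]
below tcp 5 44 dx [-4.7 12.3] dy [-5.8  9.8]
below tcp 15 56 dx [-7.5 12.5] dy [-7.5  9.9]
below tcp 25 98 dx [-11.9  15.9] dy [-11.5  13.9]
below tcp 35 111 dx [-12.9  19.2] dy [-13.6  17.5]
below tcp 45 84 dx [-13.5  19.8] dy [-12.   18.8]
below tcp 55 75 dx [-11.  20.] dy [-10.4  18.9]
below tcp 65 70 dx [-9.6 20.2] dy [-6.5 18.8]
below tcp 75 32 dx [-8.1 18.8] dy [-11.1  17.7]
zmax below [79.  79.9 80.1 80.2 80.3 81.5 81.5 82. ]
```

View pics/s13.png

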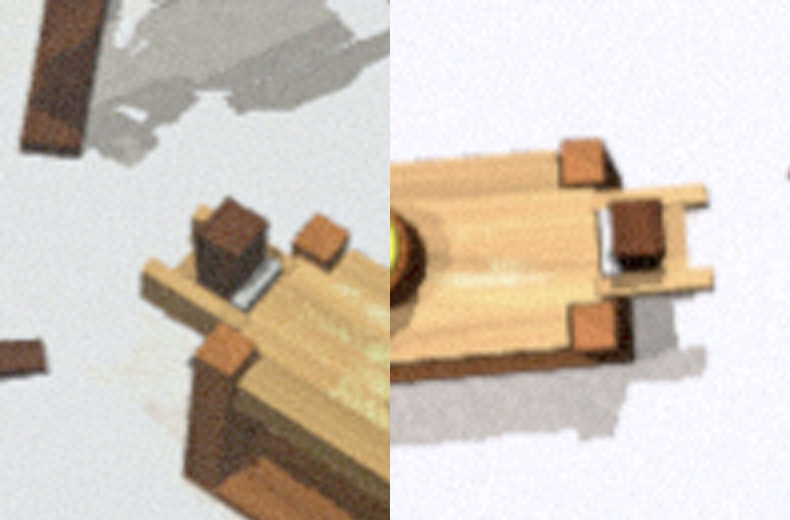

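View pics/scene13.png

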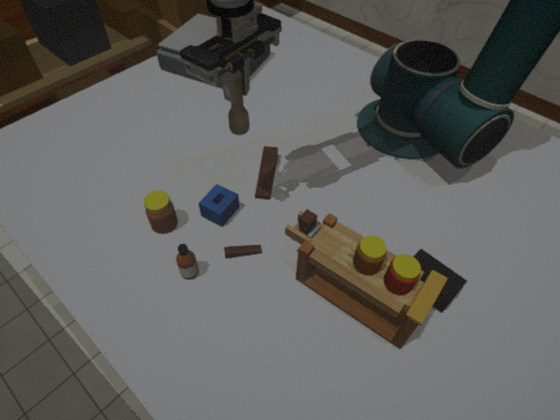

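Wedge head at 156 mm (23 mm driven), and the shelf drew about 4 mm (tenon end -47 → -51), plumb and whole. Now put the pestle back on its own free spot.

Request:
send_rows(deltas=[-20,-5,0,0,0,0,-40,-11,0,0,0,0,-45,-12,0,0,0,0,-45,-12,10,0,0,0,-30,-8,30,0,0,0,-11,-3,40,0,0,0,0,0,40,0,0,0,0,0,40,0,0,0,0,0,25,0,0,0,0,0,0,0,0,0])

```text
time_s: 34.35
tcp_pos: [0.4797, -0.3382, 0.1091]
ee_rot: [0.672, 0.741, -0.0, -0.002]
contact_force: [-0.6, -0.2, -1.5]
gripper_width: 0.0268
```

```bash
python3 go.py 479 -341.5 81 95.5; python3 pm.py 3
```

```text
t 34.35 tcp [ 479.7 -338.2  109.1] F [-0.6 -0.2 -1.5] w 26.8
delta cur tool [-3.3 -0.9 28.1] delta tgt tool [-3.2 -1.  28.1] rot [-0.13 -0.13  0.06]
below tcp 5 28 dx [-9.  11.1] dy [ 1.9 11.3]
below tcp 15 30 dx [-7.7 11.9] dy [-1.9 12.6]
below tcp 25 56 dx [-13.2  15.2] dy [-7.4 16.3]
below tcp 35 63 dx [-14.5  19.3] dy [-9.3 20.1]
below tcp 45 52 dx [-13.1  18.9] dy [-7.1 20.8]
below tcp 55 44 dx [-13.7  19.5] dy [-6.5 20.5]
below tcp 65 44 dx [-10.3  19. ] dy [-7.4 20.8]
below tcp 75 23 dx [-7.  18.3] dy [-1.3 20.4]
zmax below [109.9 109.9 109.9 109.9 110.  110.  110.  110. ]
```

View pics/pm3.png

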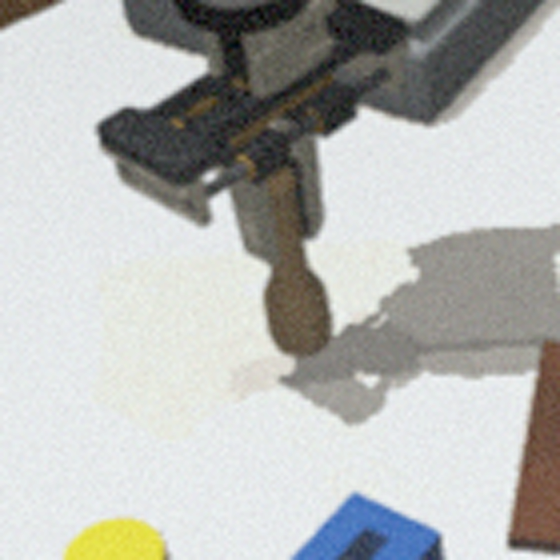

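The pestle is upright above clear counter. Lower to contact.

Request:
send_rows(deltas=[0,0,10,0,0,0,0,0,8,0,0,0,0,0,5,0,0,0,0,0,2,0,0,0,0,0,0,0,0,0])

```text
time_s: 35.02
tcp_pos: [0.4798, -0.3396, 0.0858]
ee_rot: [0.672, 0.74, 0.0, -0.0]
contact_force: [-0.1, 0.1, -2.2]
gripper_width: 0.0263
```

Request:
send_rows(deltas=[0,0,1,0,0,0,0,0,1,0,0,0,0,0,0,0,0,0])

```text
time_s: 35.4
tcp_pos: [0.4797, -0.3396, 0.0838]
ee_rot: [0.672, 0.74, -0.0, -0.0]
contact_force: [0.5, -0.5, -2.1]
gripper_width: 0.0265
```

Request:
send_rows(deltas=[0,0,1,0,0,0,0,0,1,0,0,0,0,0,0,0,0,0])

```text
time_s: 35.78
tcp_pos: [0.4797, -0.3395, 0.0817]
ee_rot: [0.672, 0.74, -0.0, -0.0]
contact_force: [-0.7, 0.3, -2.3]
gripper_width: 0.0264
```

Request:
send_rows(deltas=[0,0,1,0,0,0,0,0,0.5,0,0,0,0,0,0,0,0,0])

```text
time_s: 36.15
tcp_pos: [0.4802, -0.34, 0.0814]
ee_rot: [0.672, 0.74, -0.0, 0.001]
contact_force: [-1.9, -1.3, 6.3]
gripper_width: 0.0266
```

On the counter. Release and rise straight up.

Request:
send_rows(deltas=[0,0,0,0,0,0,0,0,0,0,0,0,0,0,0,0,0,0,0,0,0,0,0,0,0,0,0,0,0,0], jaw=0.1, force=10)

```text
time_s: 36.78
tcp_pos: [0.4798, -0.3396, 0.0803]
ee_rot: [0.672, 0.74, -0.0, -0.0]
contact_force: [0.1, 0.5, 0.1]
gripper_width: 0.0508
```

Request:
send_rows(deltas=[0,0,-10,0,0,0,0,0,-20,0,0,0,0,0,-30,0,0,0,0,0,-40,0,0,0,0,0,-40,0,0,0,-30,0,-20,0,0,0,-40,0,0,0,0,0,-40,0,0,0,0,0,0,0,0,0,0,0])

```text
time_s: 37.9
tcp_pos: [0.49, -0.451, 0.2411]
ee_rot: [0.673, 0.74, -0.0, 0.0]
contact_force: [-0.2, 0.2, -0.2]
gripper_width: 0.0512
```

```bash
python3 - <<'E'
from h import *
print(observe()["time_s"],observe()["contact_force"].round(1))
for n in ["scene","top"]:
    I,D=get_image(n);np.save(n+"14.npy",D);cv2.imwrite(f"pics/{n}14.png",I)
    P=cloud(n,D).reshape(-1,3)
    k=(abs(P[:,0]-.48)<.06)&(abs(P[:,1]+.341)<.06)&(P[:,2]>.125)&(P[:,2]<.15)
    print(n,"pestle top",P[k].mean(0).round(3),P[k][:,2].max().round(3),k.sum())
    k=(abs(P[:,0]-.55)<.04)&(abs(P[:,1]-.08)<.03)&(P[:,2]>.14)
    print("wedge top",np.median(P[k],0).round(4))
E
```

```text
37.9 [-0.2  0.2 -0.2]
scene pestle top [ 0.481 -0.337  0.134] 0.139 90
wedge top [0.5544 0.0826 0.1549]
top pestle top [ 0.478 -0.34   0.137] 0.142 165
wedge top [0.5486 0.0783 0.156 ]
```

View pics/scene14.png

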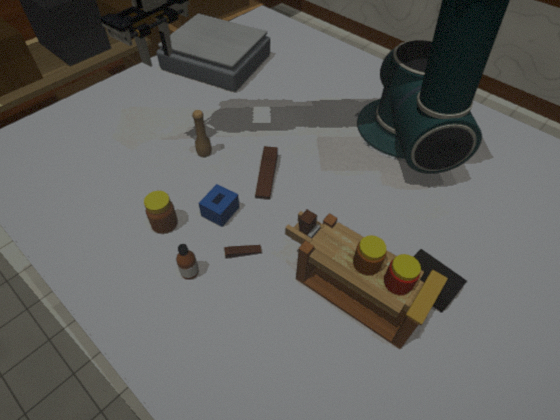

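View pics/top14.png

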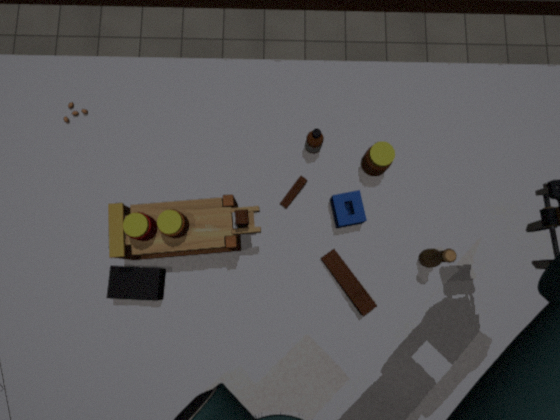

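The pestle stands upright at scene (150,202). The wedge is home at (222,307). Jar, bottle and gift box are where they were, and the robot is clear. Handing in.

```bash
python3 -c "
from plant import *
print(job_done())"
```

```text
the job is handed in; nothing more can be done
None
```

The wedge is home, the shelf joint is drawn tight, and the pestle is back upright on the counter. I handed the job in at about 38 s.

- **Wedge placing:** I took the middle-sized wedge from the blue rack. My first try at the slot failed. The wedge hung slightly tilted and its tip landed on top of the bearing plate, at up to about 28 N at the end of the steps, so it slid and tilted in the grip. I backed off, tilted the tool to bring it plumb and set it again. It then stood free with its straight face on the plate and its head at 179 mm.
- **Retreat slip:** The first retreat step after letting go was mistakenly 10 mm downward. The next pictures showed no harm from it.
- **Driving:** I pushed the wedge down with the pestle foot instead of tapping it. It moved at a steady 8 N or so for about 23 mm, then stopped dead. I stopped pushing at about 29 N, and it had no visible split.
- **Last checks:** Both cameras put the wedge head at about 156 mm. After driving, it was plumb against the plate and the tenon end had moved out about 4 mm, as 23 mm of driving should give. The pestle stood near its old spot. The jar, bottle and gift box looked unmoved by eye, and the gripper was clear at about zero force.
- **Limits:** The two cameras disagreed by about 2 mm throughout, so I used their average. Tightness is judged from the dead stop and the shelf travel; I did not measure the joint gap itself.

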